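# Set small painted panels in a row against a T-square

## Robot

A 6-joint arm with a two-finger parallel gripper is mounted at the origin on the work surface. World frame = base frame: x ahead of the robot, y to its left, z up, the work surface at z = 0. Lengths are in m, angles in rad, forces in N, time in s.
With the tool pointing down it reaches from about 0.35 to 0.85 m from the base axis. Payload 8.1 kg.
Tool frame: the origin (TCP) lies between the finger pads; the fingertips stand 25 mm ahead of it and the grasp point (between the pads) lies 6 mm ahead of it; z points along the fingers, y is the line along which they close (so a half turn about z gives the same grasp; the last joint's range is limited). The gripper opens to 93 mm and grips with 3 to 60 N. Pads are 15 mm wide; open, the fingers measure 128 mm over their backs; the gripper's body (75 mm by 188 mm) begins 65 mm behind the grasp point.
Start: joints at [1.253, 0.13, 1.488, -0, 1.523, -0.085], TCP at [0.138, 0.584, 0.244] pointing down, gripper open.
Joint ranges: [-2.96, 2.96], [-0.89, 2.26], [0.02, 2.5], [-1.34, 4.48], [0, 2.73], [-2.66, 2.66]. Speed limits (rad/s): [2.39, 2.39, 2.79, 3.14, 3.14, 3.14].

## Interface

Orientations are given as a rotation vector (axis times angle).
In Python, from plant import robot gives the robot as it stands.
- The arm moves only by the tool arm_command, never from a script. Its argument "increments" is text: rows parted by semicolons, each of 5 numbers parted by spaces: the closure, from 0 (fully open) to 1 (shut), then the shift along the tool's x, y, z in mm, then the turn about the tool's z in rad. A call has 1 to 5 rows; each row is the pose to reach, as a shift and turn from the pose commanded when the call began, along the tool's axes at that moment; what a row does not reach only later rows make up. A row lasts 1/10 s, in which the tool goes at most 50 mm and 8.59 degrees, less where a joint would pass 70% of its speed; a pose out of reach is approached as far as the arm can. A call with a gripper value outside its range is refused whole. The fingers move at their own pace and stop on an object; "grip_force" is the grip in N (left out, the last holds). Time passes only in rows, so rows that repeat a pose let the fingers close. It gives the time, the measured TCP pose, the force, the opening and the grip force at its end, in the units of the state.
- robot.read_state(): the state, without advancing time (a new reading comes with each control period).
- robot.read_camera(name): name is "scene" or "top" or "wrist"; returns the picture (400x640x3 uint8, blue, green, red); there is no depth.
- robot.camera_model(name): a dict with "fx", "fy", "cx", "cy" (pixels), "eye" and "rotation" of the camera in the world. Camera axes: x right, y down, z forward; pixel columns grow to the right and rows downward; lengths in m; the calibration is good to about 2 mm. A picture is of the moment at which its call begins: read the wrist's pose just before it. camera_model takes no time and is no camera call; for the wrist camera it gives the pose at the moment of the call.
- robot.close_job(): hands the job in; it is judged then, once.
The state is a dict: "t": time; "q": joint angles; "dq": joint speeds; "joint_torque": joint torques, N m; "tool_pos": TCP position; "orientation": TCP orientation; "force": force on the tool from outside, world axes, zero at the start; "wrist_torque": the same for the moment, N m; "opening": finger opening in m; "gripper_force": force on a finger pad.
Only numpy, scipy, OpenCV 4.12 (cv2) and the standard library are available. Lean on these libraries where they do the work, as an engineer would, in place of code of your own. Each camera call takes 0.05 s, during which the arm holds its last target. There are 200 camera calls.

## Task

The lid of the wooden panel box is tight and has no handle: prise it a few centimetres up by its thumb nick with the palette knife, open it, and lay the knife flat back down on the table. Lay the T-square on the drawing board with its head flush against the board's left-hand edge (seen from the robot) along the head's whole length and the blade flat across the board, then take every painted panel out of the box and set them face up in a row on the board beyond the blade, each with a long side flush against the blade's far edge and a small gap between neighbours. Leave the T-square in place and flush, close the box lid fully, and do not disturb the pot, bottle, tub and paint tube around.

Things in the scene. Friction and masses are not known exactly. Their poses are not given: they have to be found in the camera images.
- board: Drawing board, a bare light-wood slab 250 (x) x 320 (y) x 18 mm lying flat on the table; it does not move. Origin at the centre of its underside, x pointing away from the robot (within about 7 degrees), y to the robot's left. Its left-hand edge is the face at y = +160 mm; its top is at z = 18 mm.
- square: Loose wooden T-square, 0.3 kg. Head: dark bar 180 (x) x 40 (y) x 16 mm; blade: strip 42 mm wide (x -21 to 21), 6 thick (z 16 to 22), on top of the head, from y = +20 to -340 mm. Origin: centre of the head's underside, z up. Inner face of the head y = -20 mm, outer face y = +20 mm; blade's far edge x = +21 mm. Centre of mass near y = -70 mm. Starts askew, head off the board.
- head_far (a point): Point on the head's inner face, mid-height, at the end farther from the robot (square frame x = +88, y = -20, z = 8 mm). When the blade rests on the board the head hangs beside the board's edge with its underside 2 mm above the table.
- head_near (a point): The same at the head's end nearer to the robot (square frame x = -88, y = -20 mm).
- panelbox: Shallow wooden box for panels, 150 (x) x 240 (y) x 50 mm outside, walls and floor 8 mm; it does not move. Origin at the centre of its underside; x points from its front to its hinged back, the front faces roughly towards the robot. With the lid open the inside is 134 x 224 mm, its floor 8 mm above the table.
- nick (a point): Middle of the mouth of the thumb nick: a slot 50 mm wide and 8 mm high (z 42 to 50 mm above the table) cut right through the top of the 8 mm front wall, directly under the closed lid. Too low for a finger; the knife blade goes in level. On the outer front face, box x = -75, z = 46 mm.
- lid (a joint): Lid hinge, rad: 0 shut, 1.7 fully open (just past upright, a stop). The lid is a flat board 150 x 240 x 8 mm without handle, 0.16 kg, lying on the walls flush with them when shut (z 50 to 58 mm). The stiff hinge takes about 0.3 N m to raise and keeps the lid at whatever angle it is left.
- lid_edge (a point): Middle of the lid's free front edge, half-way through its 8 mm thickness; moves with the lid. Exactly 150 mm from the hinge line along the lid.
- lid_hinge (a point): Middle of the lid's hinge line, on the top rear edge of the box (box x = +75 mm, z = 50 mm). The axis runs along box y; the lid's underside passes through it.
- knife: Palette knife, 60 g, loose, lying flat. Flat-sided dark wood handle 100 x 16 x 14 mm (x -50 to 50 mm); stiff steel blade 18 mm wide, 2 mm thick, along +x to x = +135 mm, its mid-plane 7 mm above the handle's underside. Origin: centre of the handle's underside.
- knife_tip (a point): Tip of the palette knife's blade (knife frame x = +135, z = 7 mm).
- panel1: Cradled painting panel 50 (x) x 60 (y) x 20 mm, 45 g, loose, a landscape on its top face. Origin: centre of its underside, z out of the painted face. The 60 mm (y) sides are the long ones. Two or three panels start face up on the box floor, side by side along box y a little forward of its middle, long sides along box y; None at the start means absent.
- panel2: Cradled painting panel 50 (x) x 60 (y) x 20 mm, 45 g, loose, a landscape on its top face. Origin: centre of its underside, z out of the painted face. The 60 mm (y) sides are the long ones. Two or three panels start face up on the box floor, side by side along box y a little forward of its middle, long sides along box y; None at the start means absent.
- panel3: Cradled painting panel 50 (x) x 60 (y) x 20 mm, 45 g, loose, a landscape on its top face. Origin: centre of its underside, z out of the painted face. The 60 mm (y) sides are the long ones. Two or three panels start face up on the box floor, side by side along box y a little forward of its middle, long sides along box y; None at the start means absent.
- brush_pot: White pot 76 mm across and 100 mm high with brushes standing in it (to about 240 mm), beyond the board; leave it alone.
- medium_bottle: Amber bottle, 54 mm across, 130 mm high, beyond the board; leave it alone.
- tub: White open plastic tub 100 x 130 x 55 mm, beyond the board; leave it alone.
- paint_tube: Metal paint tube about 130 mm long, 34 mm wide, 16 mm high, lying to the right of the box's back; leave it alone.

How it is judged:
By the outcome, as a careful person would: the job done as asked, in the order asked, and still so for the second after the job is handed in, with the robot touching nothing.
Of panel1, panel2, panel3 only 2 to 3 are there at a start; the rules pass over those that are not, and their reading is None.
At some moment in a run one of square, knife may be knocked a few centimetres aside while the robot is not near it.
Once in a run the grip may slacken for a moment while it holds something.
It also fails if it takes over 210 s, if anything falls off the work surface, if the arm or the gripper's body presses on something with over 40 N, if the wrist force passes 120 N, or if a joint passes its speed limit or range.

## Working session

There is one attempt and no reset: what is moved stays moved. The work goes in short steps, Python scripts to look and compute and a tool call to move; the robot and the scene stay as the last step left them, time stands still between calls to the robot, and variables do not carry over. Pictures are saved under pics/ and viewed, at most 14 in all, crops included, and the job is handed in when it is done.

Besides the shell and the picture viewer there is one more tool, called as name(argument=value, ...) on one line, values as JSON. arm_command: Moves the arm, as the interface text tells. Its arguments: {"type":"object","properties":{"increments":{"type":"string"},"grip_force":{"type":"number"}},"required":["increments"]}

```bash
ls; mkdir -p pics
python3 - <<'E'
from plant import robot
import cv2
s=robot.read_state();print(s)
for n in("scene","top","wrist"):
    m=robot.camera_model(n);print(n,m)
    cv2.imwrite(f"pics/{n}0.png",robot.read_camera(n))
E
```

```text
pics
{'t': 0.0, 'q': array([ 1.25260840e+00,  1.31157239e-01,  1.48923712e+00,  1.84872795e-05,
        1.52300140e+00, -8.54055329e-02]), 'dq': array([-2.26003531e-04, -2.73979390e-04, -1.32741667e-03, -4.68314292e-04,
        1.33656064e-04, -3.08430592e-05]), 'joint_torque': array([ 1.16354033e-03, -5.59865820e+01, -4.91737783e+01,  7.68595515e-02,
        3.54022672e-02, -1.03001639e-04]), 'tool_pos': array([0.1382272 , 0.58333896, 0.24261291]), 'orientation': array([-3.64785909e-01, -3.11995893e+00,  2.76868732e-03]), 'force': array([-0.47922075, -0.37920693, -0.56806918]), 'wrist_torque': array([-0.06881931,  0.00895246, -0.00651138]), 'gripper_force': 0.0, 'opening': 0.09307441777694923}
scene {'fx': 472.61016060835465, 'fy': 472.61016060835465, 'cx': 321.56988404002885, 'cy': 200.05896308060707, 'eye': array([0.95546674, 0.67016273, 1.2928901 ]), 'rotation': array([-0.7984622 , -2.77070022,  0.80321258])}
top {'fx': 469.91090370554923, 'fy': 469.91090370554923, 'cx': 317.1087968464436, 'cy': 197.68258354141182, 'eye': array([0.28662337, 0.00998432, 1.50650313]), 'rotation': array([-2.11908224,  2.13824503, -0.20718473])}
wrist {'fx': 313.2872159651121, 'fy': 313.2872159651121, 'cx': 322.6634608494651, 'cy': 202.10015683580602, 'eye': array([0.07475458, 0.599285  , 0.3835672 ]), 'rotation': array([2.30849998, 1.82502449, 0.22092889])}
```

View pics/top0.png

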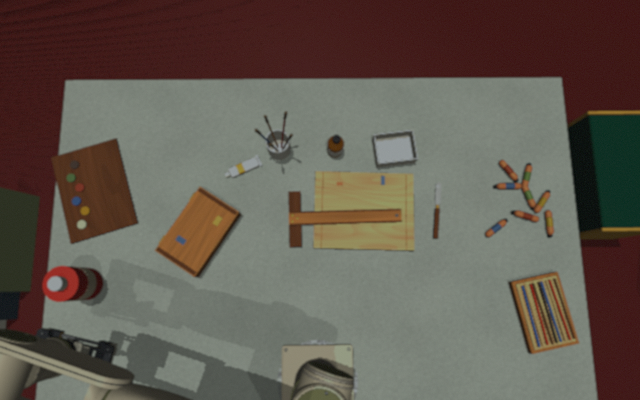

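View pics/scene0.png

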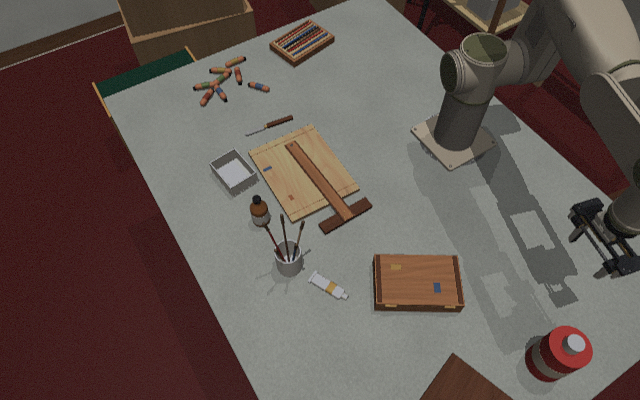

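```bash
cat > h.py <<'E'
import numpy as np, cv2
from scipy.spatial.transform import Rotation as R
from plant import robot
def ray(m,px):
    px=np.atleast_2d(px).astype(float)
    d=np.c_[(px[:,0]-m["cx"])/m["fx"],(px[:,1]-m["cy"])/m["fy"],np.ones(len(px))]
    return R.from_rotvec(m["rotation"]).apply(d)
def cast(m,px,z):
    d=ray(m,px); return m["eye"]+d*((z-m["eye"][2])/d[:,2])[:,None]
def proj(m,p):
    c=R.from_rotvec(m["rotation"]).inv().apply(np.atleast_2d(p)-m["eye"])
    return np.c_[c[:,0]/c[:,2]*m["fx"]+m["cx"],c[:,1]/c[:,2]*m["fy"]+m["cy"]]
def snap(n,f):
    m=robot.camera_model(n); im=robot.read_camera(n); cv2.imwrite(f"pics/{f}.png",im); return m,im
def pose():
    s=robot.read_state(); r=R.from_rotvec(s["orientation"]); return s,r
def totool(dxyz):
    "world shift (mm) -> tool axes"
    s,r=pose(); return r.inv().apply(dxyz)
def yaw():
    "world angle of the tool x axis"
    s,r=pose(); v=r.as_matrix()[:,0]; return np.arctan2(v[1],v[0])
E
python3 - <<'E'
from h import *
np.set_printoptions(precision=4,suppress=True)
m=robot.camera_model("top"); im=cv2.imread("pics/top0.png")
print("lid corners z58",cast(m,[[201,189],[240,214],[198,276],[157,250]],.058))
print("board z18",cast(m,[[315,171],[413,172],[414,250],[314,249]],.018))
print("head z16",cast(m,[[289,192],[300,192],[302,247],[290,247]],.016))
print("blade z24",cast(m,[[289,219],[402,209],[402,221]],.024))
print("knife z7",cast(m,[[438,184],[437,208],[436,238]],.01))
m2=robot.camera_model("scene")
print("scene knife",cast(m2,[[247,134],[268,126],[293,118]],.01))
print("lid scene",cast(m2,[[374,254],[460,256],[463,306],[374,306]],.058))
s,r=pose();print(r.as_matrix(),yaw())
hsv=cv2.cvtColor(im,cv2.COLOR_BGR2HSV)
for p in [(440,225),(436,225),(438,195),(200,230),(295,240),(350,217),(350,240)]:print(p,hsv[p[1],p[0]])
big=cv2.resize(im[150:290,140:460],None,fx=2.5,fy=2.5,interpolation=cv2.INTER_CUBIC);cv2.imwrite("pics/big.png",big)
E
```

```text
lid corners z58 [[0.5881 0.3595 0.058 ]
 [0.5077 0.2356 0.058 ]
 [0.3186 0.359  0.058 ]
 [0.3984 0.4873 0.058 ]]
board z18 [[ 0.6533  0.0008  0.018 ]
 [ 0.6475 -0.3188  0.018 ]
 [ 0.3941 -0.31    0.018 ]
 [ 0.4001  0.0062  0.018 ]]
head z16 [[0.5847 0.0854 0.016 ]
 [0.5844 0.0499 0.016 ]
 [0.4069 0.0441 0.016 ]
 [0.4073 0.0821 0.016 ]]
blade z24 [[ 0.4955  0.0849  0.024 ]
 [ 0.5247 -0.2765  0.024 ]
 [ 0.486  -0.2748  0.024 ]]
knife z7 [[ 0.6086 -0.4004  0.01  ]
 [ 0.5293 -0.3927  0.01  ]
 [ 0.4322 -0.3839  0.01  ]]
scene knife [[ 0.6081 -0.3929  0.01  ]
 [ 0.5278 -0.3858  0.01  ]
 [ 0.4334 -0.3709  0.01  ]]
lid scene [[0.5176 0.2426 0.058 ]
 [0.3126 0.3793 0.058 ]
 [0.4043 0.4972 0.058 ]
 [0.6077 0.3692 0.058 ]]
[[-0.973   0.2307 -0.0005]
 [ 0.2307  0.973  -0.0014]
 [ 0.0001 -0.0015 -1.    ]] 2.9088288952434764
(440, 225) [ 54  20 128]
(436, 225) [ 11 167  81]
(438, 195) [ 54   9 140]
(200, 230) [ 14 163 139]
(295, 240) [ 12 169  77]
(350, 217) [ 14 165 127]
(350, 240) [ 25  99 149]
```

View pics/big.png

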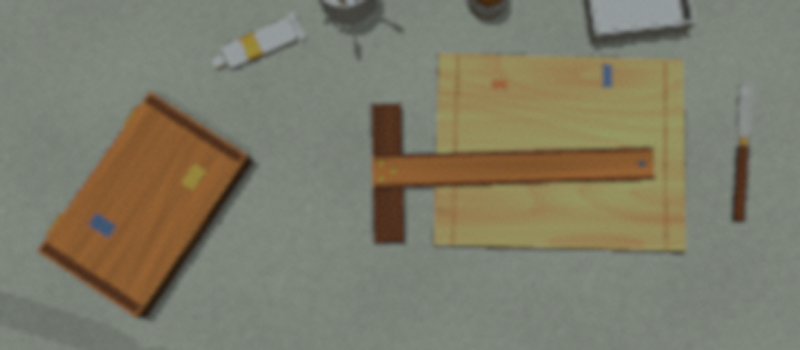

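The pictures show the box on the left, with its lid centre near top px (198,232) and its hinges on the far-left side. The T-square's head is off the board at px (296,220), and the knife is at px (437,210) with its tip pointing away. I'll start moving and look closer on the way.

arm_command(increments="0 -41 -19 -12 0; 0 -82 -38 -24 0; 0 -123 -57 -36 0; 0 -164 -76 -48 0; 0 -200 -92 -57 0")

```text
t: 0.65
tool_pos: [0.3132, 0.4467, 0.3013]
orientation: [0.365, 3.12, 0.0]
force: [0.6, 0.4, -0.4]
opening: 0.0931
gripper_force: 0.0
```

arm_command(increments="0 -41 -19 0 0; 0 -82 -38 0 0; 0 -126 -60 0 0; 0 -126 -60 0 0")

```text
t: 1.05
tool_pos: [0.4243, 0.3566, 0.3001]
orientation: [0.374, 3.118, -0.003]
force: [-1.1, 0.2, -0.2]
opening: 0.093
gripper_force: 0.0
```

Run:
```python
from h import *
np.set_printoptions(precision=4,suppress=True)
s,r=pose();print(s['t'],s['tool_pos'],yaw(),s['q'],s['force'])
m,im=snap("wrist","w1");print(m)
```

```text
1.05 [0.4243 0.3566 0.3001] 2.902825789480997 [ 0.6078 -0.0097  1.5319 -0.0021  1.6199 -0.7244] [-1.0871  0.208  -0.2489]
{'fx': 313.2872159651121, 'fy': 313.2872159651121, 'cx': 322.6634608494651, 'cy': 202.10015683580602, 'eye': array([0.3607, 0.373 , 0.4409]), 'rotation': array([2.3126, 1.8172, 0.2211])}
```

View pics/w1.png

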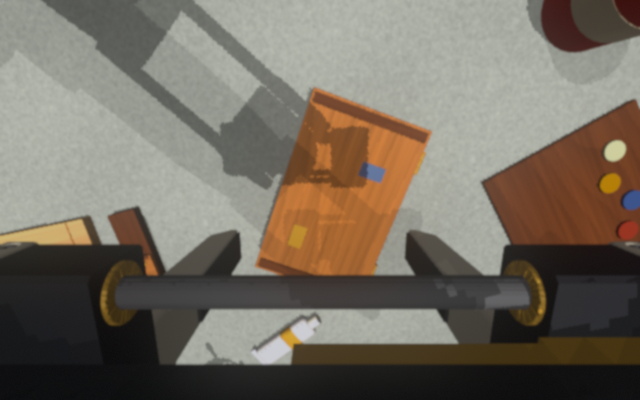

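```bash
cat >> h.py <<'E'
def boxmask(im):
    h=cv2.cvtColor(im,cv2.COLOR_BGR2HSV)
    return cv2.inRange(h,(3,110,30),(20,255,255))
E
python3 - <<'E'
from h import *
np.set_printoptions(precision=4,suppress=True)
s,r=pose(); m=robot.camera_model("wrist"); im=cv2.imread("pics/w1.png")
c=cast(m,[[313,88],[431,132],[258,266],[375,276]],.058);print(c)
print(np.linalg.norm(c[0]-c[2]),np.linalg.norm(c[0]-c[1]))
# edges via mask, per view
for n,f in(("wrist","w1"),("top","top0"),("scene","scene0")):
    m=robot.camera_model(n); im=cv2.imread(f"pics/{f}.png"); M=boxmask(im)
    cs,_=cv2.findContours(M,0,1)
    p=proj(m,[[.453,.36,.058]])[0]
    for k in cs:
        if cv2.contourArea(k)>300 and cv2.pointPolygonTest(k,tuple(map(float,p)),True)>-10:
            b=cv2.approxPolyDP(k,.02*cv2.arcLength(k,True),True)[:,0]
            print(n,cv2.contourArea(k),np.c_[b,cast(m,b,.058)[:,:2]])
E
```

```text
[[0.3163 0.3734 0.058 ]
 [0.3976 0.4981 0.058 ]
 [0.5155 0.2483 0.058 ]
 [0.5663 0.3962 0.058 ]]
0.23520436142775583 0.14892883962498468
wrist 20683.0 [[314.      88.       0.3166   0.3745]
 [256.     266.       0.5149   0.2457]
 [372.     275.       0.5639   0.3926]
 [430.     131.       0.3962   0.4972]]
top 3732.0 [[201.     188.       0.5913   0.3597]
 [156.     249.       0.4015   0.4905]
 [193.     275.       0.3217   0.3743]
 [238.     216.       0.5015   0.2417]]
scene 4693.5 [[374.     255.       0.5195   0.2452]
 [375.     309.       0.6103   0.3775]
 [464.     305.       0.4002   0.4965]
 [457.     256.       0.3199   0.3747]]
```

arm_command(increments="0 -9 -36 5 0.13; 0 -18 -72 10 0.26; 0 -26 -108 15 0.39; 0 -35 -144 20 0.52; 0 -44 -180 25 0.65")

```text
t: 1.6
tool_pos: [0.4209, 0.1752, 0.2753]
orientation: [-1.347, -2.838, -0.0]
force: [0.6, -1.0, 0.6]
opening: 0.0933
gripper_force: 0.0
```

arm_command(increments="0 -29 -23 5 0.13; 0 -58 -46 10 0.26; 0 -87 -70 15 0.39; 0 -116 -93 20 0.52; 0 -144 -116 25 0.65")

```text
t: 2.1
tool_pos: [0.4233, -0.0098, 0.2504]
orientation: [-2.183, -2.259, -0.001]
force: [-0.0, -0.5, 0.6]
opening: 0.0929
gripper_force: 0.0
```

arm_command(increments="0 -37 -1 5 0.13; 0 -74 -2 10 0.26; 0 -111 -3 15 0.39; 0 -148 -4 20 0.52; 0 -185 -5 25 0.65")

```text
t: 2.6
tool_pos: [0.4258, -0.1948, 0.2254]
orientation: [-2.79, -1.443, -0.001]
force: [-0.3, 0.7, 0.4]
opening: 0.0931
gripper_force: 0.0
```

```bash
cat >> h.py <<'E'
def go(x,y,z,psi=None):
    s,r=pose(); a=yaw(); d=(np.array([x,y,z])-s['tool_pos'])*1000
    ang=0 if psi is None else (a-psi+np.pi)%(2*np.pi)-np.pi
    print("t %.2f pos"%s['t'],s['tool_pos'].round(4),"yaw %.4f"%a,"F",s['force'].round(1),"open %.4f"%s['opening'],"-> tool",r.inv().apply(d).round(1),"turn %.3f"%ang,'q',s['q'].round(2))
E
python3 - <<'E'
from h import *
go(.42,-.385,.2,-.093)
E
```

```text
t 2.60 pos [ 0.4258 -0.1948  0.2254] yaw 0.9547 F [-0.3  0.7  0.4] open 0.0931 -> tool [-158.6  105.1   25.3] turn 1.048 q [-0.54 -0.23  1.87  0.    1.5   0.08]
```

arm_command(increments="0 -32 21 5 0.13; 0 -64 42 10 0.26; 0 -95 63 15 0.39; 0 -127 84 20 0.52; 0 -159 105 25 0.65")

```text
t: 3.1
tool_pos: [0.4209, -0.3853, 0.2002]
orientation: [-3.105, -0.477, -0.0]
force: [0.1, -0.1, 0.5]
opening: 0.0927
gripper_force: 0.0
```

arm_command(increments="0 0 0 0 0.13; 0 0 0 0 0.26; 0 0 0 0 0.398; 0 0 0 0 0.398")

```text
t: 3.5
tool_pos: [0.421, -0.3839, 0.2003]
orientation: [-3.138, 0.142, 0.0]
force: [0.9, 0.4, -0.2]
opening: 0.0931
gripper_force: 0.0
```

Run:
```python
from h import *
np.set_printoptions(precision=4,suppress=True)
go(.42,-.385,.2,-.093)
m,im=snap("wrist","w2")
h=cv2.cvtColor(im,cv2.COLOR_BGR2HSV)
M=cv2.inRange(h,(3,110,20),(20,255,130))
cs,_=cv2.findContours(M,0,1)
for k in cs:
    if cv2.contourArea(k)>150:
        b=cv2.boxPoints(cv2.minAreaRect(k)); print(cv2.contourArea(k),np.c_[b,cast(m,b,.014)[:,:2]])
```

```text
t 3.50 pos [ 0.421  -0.3839  0.2003] yaw -0.0904 F [ 0.9  0.4 -0.2] open 0.0931 -> tool [-0.8  1.2  0.3] turn 0.003 q [-0.83  0.07  1.63  0.    1.44  0.83]
7471.0 [[292.     336.       0.2453  -0.3301]
 [639.     336.       0.208   -0.7449]
 [639.     365.       0.1662  -0.751 ]
 [292.     365.       0.2044  -0.3254]]
1249.5 [[504.8549 261.8354   0.3194  -0.5801]
 [542.0026 258.0254   0.3204  -0.6214]
 [548.8393 324.6832   0.2334  -0.636 ]
 [511.6916 328.4932   0.2321  -0.5923]]
1139.5 [[ 94.6185 323.4798   0.2834  -0.0981]
 [104.9538 256.3006   0.3666  -0.1324]
 [143.6532 262.2543   0.3556  -0.1741]
 [133.3179 329.4335   0.2713  -0.1421]]
644.5 [[ -0.4878 156.6098   0.4858  -0.0516]
 [201.6829 134.1463   0.4894  -0.2652]
 [202.2805 139.5244   0.484   -0.2648]
 [  0.1097 161.9878   0.4803  -0.0504]]
722.0 [[ -0.4459 117.238    0.5243  -0.065 ]
 [193.6719  94.2315   0.5283  -0.2644]
 [194.3454  99.9146   0.5229  -0.264 ]
 [  0.2276 122.9212   0.5188  -0.0638]]
1097.0 [[313.1281 176.9815   0.4351  -0.3743]
 [315.2389  77.771    0.5326  -0.3859]
 [327.7439  78.0371   0.5313  -0.3981]
 [325.6331 177.2475   0.4336  -0.3874]]
410.5 [[570.3372  81.9338   0.5061  -0.635 ]
 [578.7523  64.0061   0.5219  -0.6415]
 [641.5826  93.4979   0.4888  -0.7062]
 [633.1675 111.4256   0.4722  -0.7004]]
270.5 [[621.5983  21.0548   0.5563  -0.6777]
 [635.6105  19.144    0.5568  -0.6906]
 [639.6694  48.9087   0.5303  -0.6982]
 [625.6572  50.8195   0.5298  -0.6851]]
203.0 [[232.5684   0.0471   0.607   -0.316 ]
 [235.1014  -0.2295   0.607   -0.3184]
 [258.6924 215.8152   0.398   -0.3111]
 [256.1594 216.0918   0.398   -0.3084]]
```

View pics/w2.png

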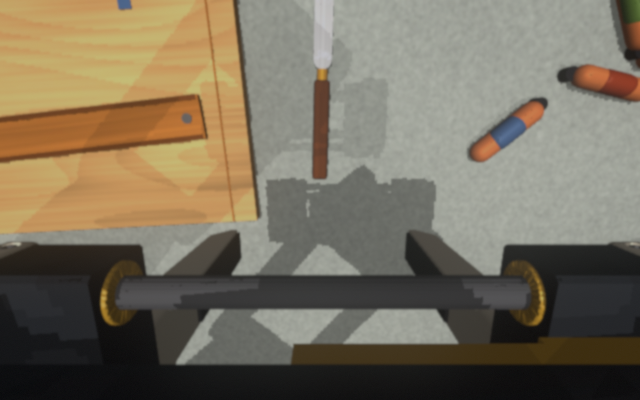

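Wrist view: the knife handle runs from px (319,177) to (321,78) with the blade beyond it. That gives a handle centre of (.483,-.386), a yaw of -0.114 and a length of 98 mm, which agrees with the given size. Next I'll grasp near the front of the handle.

arm_command(increments="0 34 -1 20 0.02; 0 68 -1 50 0.02; 0 102 -2 80 0.02; 0 102 -2 100 0.02; 0 102 -2 100 0.02")

```text
t: 4.05
tool_pos: [0.5209, -0.3891, 0.0956]
orientation: [-3.132, 0.162, 0.01]
force: [-0.2, 0.4, -1.0]
opening: 0.0925
gripper_force: 0.0
```

Run:
```python
from h import *
go(.523,-.391,.028,-.114)
```

```text
t 4.05 pos [ 0.5209 -0.3891  0.0956] yaw -0.1034 F [-0.2  0.4 -1. ] open 0.0925 -> tool [ 2.7  2.  67.6] turn 0.011 q [-0.72  0.38  1.47  0.    1.3   0.95]
```

arm_command(increments="0 1 1 30 0.005; 0 1 1 55 0.005; 0 1 1 67 0.005; 0 1 1 67 0.005; 0 1 1 67 0.005")

```text
t: 4.55
tool_pos: [0.5235, -0.3937, 0.0354]
orientation: [3.136, -0.178, 0.002]
force: [1.3, -0.4, 0.6]
opening: 0.093
gripper_force: 0.0
```

arm_command(increments="1 0 0 0 0; 1 0 0 0 0; 1 0 0 0 0; 1 0 0 0 0; 1 0 0 0 0", grip_force=60)

```text
t: 5.05
tool_pos: [0.523, -0.3933, 0.0338]
orientation: [3.136, -0.179, 0.0]
force: [0.6, 0.3, -0.8]
opening: 0.0577
gripper_force: 0.0
```

arm_command(increments="1 0 0 0 0; 1 0 0 0 0; 1 0 0 0 0; 1 0 0 0 0; 1 0 0 0 0")

```text
t: 5.55
tool_pos: [0.5229, -0.3932, 0.0336]
orientation: [-3.136, 0.179, 0.0]
force: [-0.5, 0.1, 0.2]
opening: 0.0174
gripper_force: 0.1
```

arm_command(increments="0.6 0 0 0 0; 0.6 0 0 0 0; 0.6 0 0 3 0; 0.6 0 0 6 0; 0.6 0 0 6 0")

```text
t: 6.05
tool_pos: [0.5225, -0.3928, 0.0268]
orientation: [-3.136, 0.179, 0.002]
force: [0.6, 0.2, 0.1]
opening: 0.0367
gripper_force: 0.0
```

arm_command(increments="1 0 0 0 0; 1 0 0 0 0; 1 0 0 0 0; 1 0 0 0 0; 1 0 0 0 0")

```text
t: 6.55
tool_pos: [0.523, -0.3933, 0.0277]
orientation: [3.136, -0.179, 0.0]
force: [-0.3, 0.4, -0.4]
opening: 0.0154
gripper_force: 60.0
```

arm_command(increments="1 0 0 0 0; 1 0 0 0 0; 1 0 0 -10 0; 1 0 0 -40 0; 1 0 0 -80 0")

```text
t: 7.05
tool_pos: [0.5214, -0.3918, 0.1063]
orientation: [-3.133, 0.179, 0.006]
force: [0.3, -0.4, -1.0]
opening: 0.0154
gripper_force: 60.0
```

arm_command(increments="1 0 0 -40 0; 1 0 0 -80 0; 1 0 0 -80 0")

```text
t: 7.35
tool_pos: [0.5259, -0.3958, 0.1969]
orientation: [3.129, -0.179, 0.016]
force: [0.2, -1.5, 0.2]
opening: 0.0157
gripper_force: 6.0
```

Run:
```python
from h import *
go(.523,-.391,.028,-.114)
print(robot.read_state()['gripper_force'])
m,im=snap("wrist","w3")
```

```text
t 7.35 pos [ 0.5259 -0.3958  0.1969] yaw -0.1142 F [ 0.2 -1.5  0.2] open 0.0157 -> tool [ -5.2  -5.6 168.8] turn -0.000 q [-0.72  0.3   1.38  0.    1.45  0.96]
5.9930600970983505
```

View pics/w3.png

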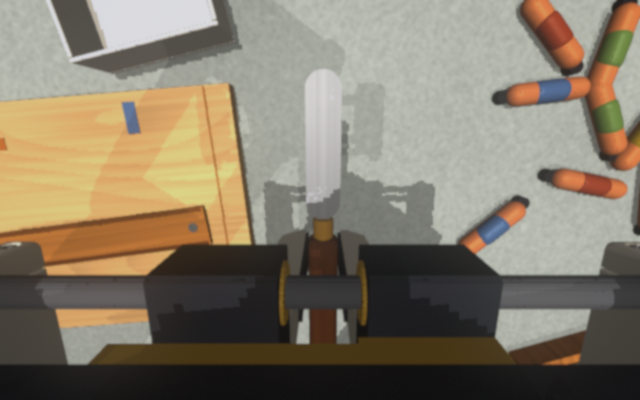

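The knife is held with its tip at px (323,70). The grip slackened for a moment, to 6 N, so I'll check that the knife is still level.

arm_command(increments="1 0 0 0 0; 1 0 0 0 0; 1 0 0 0 0", grip_force=60)

```text
t: 7.7
tool_pos: [0.5221, -0.3925, 0.1855]
orientation: [-3.134, 0.179, 0.004]
force: [0.2, -0.5, -0.9]
opening: 0.0151
gripper_force: 60.0
```

```bash
cat >> h.py <<'E'
def tip(f):
    "blade tip and ferrule in tool axes, mm, for a few assumed heights below the TCP"
    s,r=pose(); m,im=snap("wrist",f)
    h=cv2.cvtColor(im,cv2.COLOR_BGR2HSV)
    M=cv2.inRange(h,(0,0,165),(180,40,255)); M[240:]=0; M[:,:280]=0; M[:,370:]=0
    cs,_=cv2.findContours(M,0,1); k=max(cs,key=cv2.contourArea)[:,0]
    rows=[(y,k[abs(k[:,1]-y)<=2][:,0]) for y in range(k[:,1].min()+20,k[:,1].max()-10,20)]
    print("rows",[(y,int(a.min()),int(a.max())) for y,a in rows])
    t=k[k[:,1].argmin()]; print("tip px",t)
    for dz in(-.03,-.025,-.021,-.017,-.012):
        print(dz,(r.inv().apply(cast(m,[t],s['tool_pos'][2]+dz)-s['tool_pos'])*1000).round(1))
E
python3 - <<'E'
from h import *
go(.523,-.391,.028,-.114); print(robot.read_state()['gripper_force']); tip("w4")
E
```

```text
t 7.70 pos [ 0.5221 -0.3925  0.1855] yaw -0.1142 F [ 0.2 -0.5 -0.9] open 0.0151 -> tool [  1.2  -1.2 157.5] turn -0.000 q [-0.72  0.31  1.39  0.    1.45  0.96]
59.99491095542908
rows [(20, 280, 369), (40, 280, 369), (60, 280, 369), (80, 280, 369), (100, 280, 369), (120, 280, 369), (140, 280, 369), (160, 280, 369), (180, 280, 339)]
tip px [283   0]
-0.03 [[125.2 -19.8  29.7]]
-0.025 [[123.4 -19.3  24.7]]
-0.021 [[122.1 -18.8  20.7]]
-0.017 [[120.7 -18.4  16.7]]
-0.012 [[119.  -17.8  11.7]]
```

Run:
```python
from h import *
im=cv2.imread("pics/w4.png"); g=cv2.GaussianBlur(im,(1,5),0).astype(int)
for y in(66,70,74,90,110,130,150,170,190,210):
    row=g[y,285:362].sum(1)/3; d=np.diff(row)
    print(y,"L",285+np.argsort(-np.abs(d[:35]))[:3],"R",285+38+np.argsort(-np.abs(d[38:]))[:3])
m=robot.camera_model("wrist");s,r=pose()
col=g[55:85,323].sum(1)/3;print(col.round())
for y in(69,):
  for dz in(-.025,-.021,-.017,-.012):print(dz,(r.inv().apply(cast(m,[[323,y]],s['tool_pos'][2]+dz)-s['tool_pos'])*1000).round(1))
```

```text
66 L [314 292 291] R [348 347 349]
70 L [313 314 312] R [344 345 332]
74 L [309 310 308] R [336 335 337]
90 L [304 305 303] R [341 342 360]
110 L [304 305 303] R [341 340 358]
130 L [304 305 303] R [341 340 349]
150 L [305 304 306] R [340 341 348]
170 L [305 299 306] R [340 341 339]
190 L [305 304 291] R [330 331 329]
210 L [292 307 291] R [337 338 336]
[166. 164. 163. 162. 162. 163. 164. 166. 168. 170. 171. 173. 178. 188.
 198. 206. 210. 212. 212. 213. 212. 213. 213. 213. 213. 213. 213. 213.
 213. 213.]
-0.025 [[93.2 -0.4 24.8]]
-0.021 [[92.6 -0.4 20.8]]
-0.017 [[91.9 -0.5 16.8]]
-0.012 [[91.1 -0.5 11.8]]
```

Blade width suggests the tip may be a few mm high after the slackening. I'll set the knife back on the table and grip it again so it is level.

arm_command(increments="1 0 0 45 0; 1 0 0 90 0; 1 0 0 130 0; 1 0 0 150 0; 1 0 0 157 0")

```text
t: 8.25
tool_pos: [0.5201, -0.3907, 0.0276]
orientation: [-3.131, 0.179, 0.011]
force: [-20.9, 16.5, 41.0]
opening: 0.0152
gripper_force: 60.0
```

arm_command(increments="1 0 0 3 0; 0.7 0 0 3 0; 0.7 0 0 3 0; 0.7 0 0 3 0; 1 0 0 3 0")

```text
t: 8.75
tool_pos: [0.523, -0.3933, 0.0277]
orientation: [3.136, -0.179, 0.0]
force: [0.2, -0.1, -0.3]
opening: 0.0237
gripper_force: 0.0
```

arm_command(increments="1 0 0 0 0; 1 0 0 0 0; 1 0 0 0 0; 1 0 0 0 0; 1 0 0 0 0")

```text
t: 9.25
tool_pos: [0.5229, -0.3932, 0.0276]
orientation: [3.136, -0.179, 0.0]
force: [1.4, 0.2, 0.9]
opening: 0.0152
gripper_force: 60.0
```

arm_command(increments="1 0 0 -20 0; 1 0 0 -60 0; 1 0 0 -100 0; 1 0 0 -100 0; 1 0 0 -100 0")

```text
t: 9.75
tool_pos: [0.5237, -0.3939, 0.1293]
orientation: [3.134, -0.179, 0.004]
force: [0.2, -0.5, -1.7]
opening: 0.015
gripper_force: 60.0
```

Run:
```python
from h import *
go(.357,.221,.13,.988); print(robot.read_state()['gripper_force'])
m,im=snap("wrist","w5"); g=cv2.GaussianBlur(im,(1,5),0).astype(int)
for y in(90,110,130,150,170,190):
    row=g[y,285:362].sum(1)/3; d=np.diff(row)
    print(y,"L",285+np.argsort(-np.abs(d[:35]))[:3],"R",285+38+np.argsort(-np.abs(d[38:]))[:3])
print((g[55:85,323].sum(1)/3).round())
```

```text
t 9.75 pos [ 0.5237 -0.3939  0.1293] yaw -0.1142 F [ 0.2 -0.5 -1.7] open 0.0150 -> tool [-235.7 -591.9   -2.4] turn -1.102 q [-0.72  0.35  1.45 -0.    1.34  0.96]
59.98254060745239
90 L [305 306 304] R [342 341 343]
110 L [305 306 304] R [341 342 340]
130 L [305 306 304] R [341 342 347]
150 L [305 306 304] R [341 346 340]
170 L [305 306 304] R [341 340 346]
190 L [305 306 303] R [333 334 332]
[170. 170. 169. 168. 167. 166. 165. 164. 164. 164. 164. 164. 163. 163.
 163. 164. 167. 175. 187. 199. 207. 210. 211. 211. 211. 211. 211. 212.
 212. 212.]
```

arm_command(increments="1 -16 -39 0 -0.074; 1 -32 -78 0 -0.148; 1 -48 -117 0 -0.222; 1 -64 -155 0 -0.296; 1 -80 -194 0 -0.37")

```text
t: 10.3
tool_pos: [0.4635, -0.1892, 0.1251]
orientation: [-3.113, -0.405, 0.005]
force: [0.3, 0.5, -0.4]
opening: 0.0156
gripper_force: 60.0
```

arm_command(increments="1 -1 -42 0 -0.074; 1 -2 -84 0 -0.148; 1 -3 -126 0 -0.222; 1 -4 -168 0 -0.296; 1 -5 -210 0 -0.37")

```text
t: 10.8
tool_pos: [0.4054, 0.0121, 0.1256]
orientation: [-2.986, -0.97, 0.005]
force: [0.9, 1.0, 0.4]
opening: 0.0153
gripper_force: 60.0
```

arm_command(increments="1 14 -39 0 -0.074; 1 28 -79 0 -0.148; 1 42 -119 0 -0.222; 1 57 -158 0 -0.296; 1 71 -198 0 -0.363")

```text
t: 11.3
tool_pos: [0.3472, 0.2136, 0.1258]
orientation: [-2.763, -1.495, 0.005]
force: [0.8, 0.5, -0.2]
opening: 0.0153
gripper_force: 60.0
```

arm_command(increments="1 0 0 0 0; 1 0 0 0 0; 1 0 0 0 0")

```text
t: 11.6
tool_pos: [0.3486, 0.2116, 0.1264]
orientation: [2.766, 1.489, -0.004]
force: [0.5, 0.1, -0.3]
opening: 0.015
gripper_force: 60.0
```

Run:
```python
from h import *
go(.3513,.2118,.0667,.988); print(robot.read_state()['gripper_force'])
m,im=snap("wrist","w6")
```

```text
t 11.60 pos [0.3486 0.2116 0.1264] yaw 0.9878 F [ 0.5  0.1 -0.3] open 0.0150 -> tool [ 1.8  2.2 59.7] turn -0.000 q [ 0.42 -0.33  2.13 -0.    1.34  1.  ]
59.982410073280334
```

View pics/w6.png

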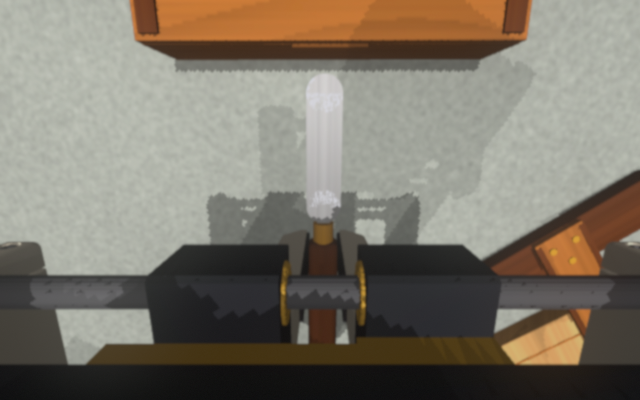

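The box front edge is level at row 40, so yaw is aligned. The nick spans px 292–368 (centre 330) and the blade is at px 323, so I need to shift about 5 mm to the right.

Run:
```python
from h import *
np.set_printoptions(precision=4,suppress=True)
m=robot.camera_model("wrist"); s,r=pose()
def T(p,z): c=cast(m,p,z);print(z,c,(r.inv().apply(c-s['tool_pos'])*1000).round(1))
T([[135,40],[528,40],[330,40]],.058); T([[292,45],[368,45]],.05); T([[323,73]],s['tool_pos'][2]-.0207)
im=cv2.imread("pics/w6.png").astype(int)
print(im[36:60,310:350].mean((1,2)).round()); print(im[45,280:380].mean(1).round())
```

```text
0.058 [[0.3181 0.3721 0.058 ]
 [0.5183 0.2397 0.058 ]
 [0.4174 0.3064 0.058 ]] [[ 117.1 -114.3   68.6]
 [ 117.1  125.7   68.5]
 [ 117.1    4.8   68.5]]
0.05 [[0.3969 0.3188 0.05  ]
 [0.4372 0.2921 0.05  ]] [[116.1 -19.2  76.6]
 [116.1  29.1  76.5]]
0.10604769605732414 [[0.3995 0.287  0.106 ]] [[91.   0.4 20.5]]
[118. 119. 117. 107.  85.  62.  56.  67.  79.  83.  77.  64.  53.  49.
  49.  49.  49.  49.  49.  49.  50.  51.  60.  79.]
[50. 51. 52. 52. 51. 50. 51. 51. 49. 50. 50. 57. 70. 79. 82. 83. 82. 80.
 79. 82. 83. 84. 84. 84. 84. 84. 83. 83. 81. 81. 82. 84. 85. 84. 84. 84.
 83. 84. 82. 81. 82. 82. 84. 83. 84. 83. 83. 84. 84. 83. 81. 81. 84. 85.
 84. 84. 83. 83. 83. 83. 82. 81. 81. 83. 83. 84. 83. 82. 76. 72. 69. 68.
 68. 67. 67. 67. 67. 67. 67. 68. 68. 68. 67. 67. 67. 67. 67. 63. 54. 48.
 46. 46. 46. 46. 46. 47. 46. 47. 48. 46.]
```

arm_command(increments="1 0 5 30 0; 1 0 5 50 0; 1 0 5 60 0; 1 0 5 60 0; 1 0 5 60 0")

```text
t: 12.15
tool_pos: [0.3539, 0.2095, 0.0682]
orientation: [2.766, 1.489, 0.0]
force: [-0.5, 0.2, 0.1]
opening: 0.015
gripper_force: 60.0
```

Run:
```python
from h import *
go(.3513,.2118,.0667,.988)
```

```text
t 12.15 pos [0.3539 0.2095 0.0682] yaw 0.9875 F [-0.5  0.2  0.1] open 0.0150 -> tool [ 0.5 -3.4  1.5] turn -0.001 q [ 0.41 -0.24  2.17 -0.    1.2   0.99]
```

arm_command(increments="1 0 0 1.5 0; 1 10 0 1.5 0; 1 20 0 1.5 0; 1 30 0 1.5 0; 1 43 0 1.5 0")

```text
t: 12.65
tool_pos: [0.3776, 0.2468, 0.0663]
orientation: [2.765, 1.491, 0.001]
force: [-0.0, 0.3, -0.9]
opening: 0.0153
gripper_force: 60.0
```

arm_command(increments="1 0 0 0 0; 1 0 0 0 0")

```text
t: 12.85
tool_pos: [0.3769, 0.2461, 0.066]
orientation: [2.765, 1.492, -0.001]
force: [0.2, -0.3, -0.5]
opening: 0.015
gripper_force: 60.0
```

arm_command(increments="1 0 0 -5 0; 1 0 0 -10 0; 1 1 0 -16 0; 1 1 0 -22 0; 1 2 0 -29 0")

```text
t: 13.35
tool_pos: [0.3779, 0.2474, 0.0957]
orientation: [-2.765, -1.491, 0.0]
force: [-0.7, 0.1, -3.1]
opening: 0.0155
gripper_force: 60.0
```

arm_command(increments="1 1 0 -6 0; 1 4 0 -13 0; 1 4 0 -13 0")

```text
t: 13.65
tool_pos: [0.3812, 0.2514, 0.1096]
orientation: [2.765, 1.491, 0.003]
force: [0.1, -0.0, -2.0]
opening: 0.0152
gripper_force: 60.0
```

Run:
```python
from h import *
go(.3513,.2118,.0667,.988); s=robot.read_state();print(s['gripper_force'],s['wrist_torque'])
m,im=snap("wrist","w7"); m,im=snap("scene","s7")
a=cv2.imread("pics/w7.png"); b=cv2.resize(im[180:380,280:600],(640,400)); cv2.imwrite("pics/c7.png",np.vstack([a,b])[:, :][::1][:800]) 
cv2.imwrite("pics/c7.png",cv2.resize(np.vstack([a,b]),(480,600)))
```

```text
t 13.65 pos [0.3812 0.2514 0.1096] yaw 0.9888 F [ 0.1 -0.  -2. ] open 0.0152 -> tool [-49.6  -3.3  42.8] turn 0.001 q [ 0.47 -0.16  2.03 -0.    1.27  1.05]
59.98168587684631 [-0.20464087  0.21258848  0.02920265]
```

View pics/c7.png

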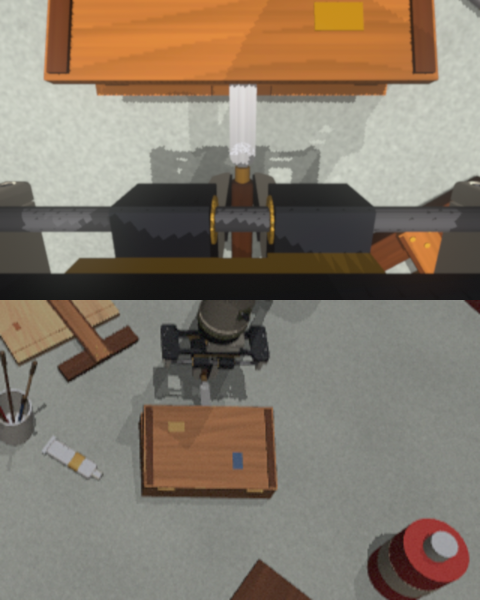

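arm_command(increments="1 7 0 -18 0; 1 17 0 -35 0; 1 29 0 -51 0; 1 44 0 -64 0; 1 60 0 -75 0")

```text
t: 14.25
tool_pos: [0.4135, 0.3012, 0.1836]
orientation: [2.765, 1.49, -0.0]
force: [-1.6, -0.8, -0.9]
opening: 0.0156
gripper_force: 60.0
```

arm_command(increments="1 18 0 -9 0; 1 37 0 -15 0; 1 50 0 -17 0; 1 63 0 -18 0; 1 63 0 -18 0")

```text
t: 14.75
tool_pos: [0.4485, 0.3545, 0.201]
orientation: [-2.765, -1.491, -0.001]
force: [0.0, -0.2, -0.3]
opening: 0.0149
gripper_force: 60.0
```

arm_command(increments="1 6 0 1 0; 1 13 0 1 0; 1 18 0 2 0; 1 18 0 2 0")

```text
t: 15.15
tool_pos: [0.458, 0.3689, 0.199]
orientation: [-2.765, -1.491, -0.0]
force: [-0.1, -1.0, -0.9]
opening: 0.0153
gripper_force: 60.0
```

Run:
```python
from h import *
go(.3513,.2118,.0667,.988); s=robot.read_state();print(s['gripper_force'],s['wrist_torque'])
m,im=snap("wrist","w8"); a=im; m,im=snap("scene","s8")
b=cv2.resize(im[180:380,280:600],(640,400)); cv2.imwrite("pics/c8.png",cv2.resize(np.vstack([a,b]),(480,600)))
```

```text
t 15.15 pos [0.458  0.3689 0.199 ] yaw 0.9888 F [-0.1 -1.  -0.9] open 0.0153 -> tool [-190.    -2.8  132.2] turn 0.001 q [0.59 0.12 1.58 0.   1.44 1.17]
59.98253345489502 [-0.1111003   0.10442876 -0.00248383]
```

View pics/c8.png

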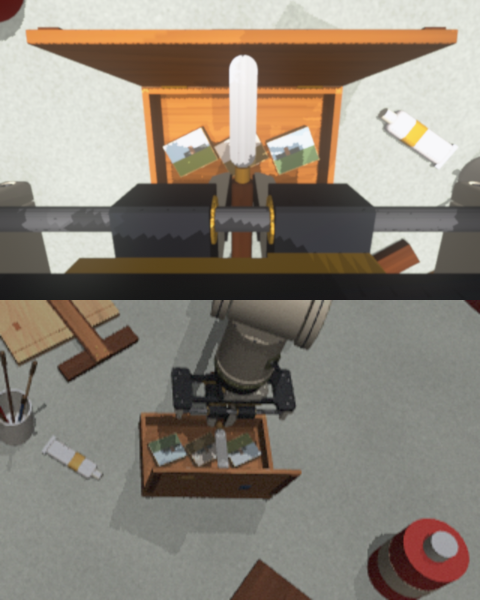

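The lid is fully open at about 1.69 rad, against the stop. Three panels lie in the box, and the outer two are turned by roughly ±20°. I'll take the knife back to its open spot on the right.

arm_command(increments="1 -40 0 0 0; 1 -80 0 0 0; 1 -120 0 0 0; 1 -160 0 0 0; 1 -200 0 0 0")

```text
t: 15.75
tool_pos: [0.3469, 0.2004, 0.199]
orientation: [2.765, 1.491, 0.001]
force: [-0.5, -1.4, 0.7]
opening: 0.0152
gripper_force: 60.0
```

arm_command(increments="1 -27 32 0 0.074; 1 -54 64 0 0.148; 1 -82 95 0 0.222; 1 -110 127 0 0.296; 1 -137 159 0 0.367")

```text
t: 16.25
tool_pos: [0.4055, -0.0021, 0.1996]
orientation: [2.992, 0.956, 0.002]
force: [1.1, 0.8, -0.8]
opening: 0.0153
gripper_force: 60.0
```

arm_command(increments="1 -14 40 0 0.074; 1 -28 79 0 0.148; 1 -43 119 0 0.222; 1 -57 158 0 0.296; 1 -71 198 0 0.367")

```text
t: 16.75
tool_pos: [0.4631, -0.2045, 0.1994]
orientation: [3.116, 0.394, 0.001]
force: [1.0, 0.9, -0.9]
opening: 0.0152
gripper_force: 60.0
```

arm_command(increments="1 1 42 10 0.074; 1 2 84 20 0.148; 1 3 126 30 0.222; 1 4 168 40 0.296; 1 5 210 50 0.367")

```text
t: 17.25
tool_pos: [0.5209, -0.4064, 0.1487]
orientation: [3.136, -0.181, 0.001]
force: [0.9, 0.1, -0.3]
opening: 0.0153
gripper_force: 60.0
```

Run:
```python
from h import *
np.set_printoptions(precision=4,suppress=True)
go(.523,-.393,.0275,-.114); print(robot.read_state()['gripper_force'])
m,im=snap("wrist","w9"); g=cv2.GaussianBlur(im,(1,5),0).astype(int)
for y in(90,110,130,150,170):
    row=g[y,285:362].sum(1)/3; d=np.diff(row)
    print(y,"L",285+np.argsort(-np.abs(d[:35]))[:3],"R",285+38+np.argsort(-np.abs(d[38:]))[:3])
print((g[50:100,323].sum(1)/3).round())
```

```text
t 17.25 pos [ 0.5209 -0.4064  0.1487] yaw -0.1155 F [ 0.9  0.1 -0.3] open 0.0153 -> tool [  0.5 -13.5 121.2] turn -0.001 q [-0.74  0.35  1.41  0.    1.38  0.95]
59.981516003608704
90 L [305 306 304] R [342 341 343]
110 L [305 306 304] R [342 341 343]
130 L [305 306 304] R [341 342 347]
150 L [305 306 307] R [341 342 346]
170 L [305 306 304] R [340 341 346]
[161. 162. 163. 164. 165. 165. 166. 166. 165. 164. 164. 164. 165. 166.
 167. 168. 168. 168. 168. 168. 168. 171. 178. 189. 201. 209. 211. 212.
 213. 213. 213. 213. 213. 213. 213. 213. 213. 213. 213. 213. 213. 213.
 213. 212. 211. 211. 211. 211. 211. 211.]
```

arm_command(increments="1 0 0 45 0; 1 0 0 85 0; 1 0 0 108 0; 1 0 0 116 0; 1 0 0 119 0")

```text
t: 17.8
tool_pos: [0.5203, -0.4042, 0.0294]
orientation: [-3.136, 0.176, 0.002]
force: [0.1, -0.2, -0.4]
opening: 0.0156
gripper_force: 60.0
```

arm_command(increments="1 0 0 1 0; 1 0 0 1.5 0; 0.5 0 0 1.5 0; 0.5 0 0 1.5 0; 0.5 0 0 1.5 0")

```text
t: 18.3
tool_pos: [0.5212, -0.4049, 0.0295]
orientation: [3.136, -0.176, 0.002]
force: [-0.7, -0.8, -0.6]
opening: 0.0346
gripper_force: 0.0
```

arm_command(increments="0.3 0 0 0 0; 0 0 0 0 0; 0 0 0 -50 0; 0 0 0 -100 0; 0 0 0 -150 0")

```text
t: 18.8
tool_pos: [0.5203, -0.4042, 0.1798]
orientation: [-3.136, 0.176, 0.002]
force: [0.5, -0.4, 0.0]
opening: 0.0743
gripper_force: 0.0
```

Run:
```python
from h import *
np.set_printoptions(precision=4,suppress=True)
go(.5,.2,.15,0)
m,im=snap("top","t10")
big=cv2.resize(im[130:290,140:460],None,fx=2.5,fy=2.5,interpolation=cv2.INTER_CUBIC);cv2.imwrite("pics/t10b.png",big)
h=cv2.cvtColor(im,cv2.COLOR_BGR2HSV)
M=cv2.inRange(h,(5,120,40),(18,255,150))
cs,_=cv2.findContours(M,0,1)
for k in cs:
    if cv2.contourArea(k)>60:
        b=cv2.boxPoints(cv2.minAreaRect(k)); print(cv2.contourArea(k),np.c_[b,cast(m,b,.018)[:,:2]])
```

```text
t 18.80 pos [ 0.5203 -0.4042  0.1798] yaw -0.1122 F [ 0.5 -0.4  0. ] open 0.0743 -> tool [ -87.8 -598.1   30.3] turn -0.112 q [-0.74  0.32  1.38  0.    1.44  0.94]
3507.5 [[509.4385 281.9997   0.2916  -0.6043]
 [556.9738 268.6565   0.3314  -0.758 ]
 [577.6346 342.2605   0.1081  -0.7983]
 [530.0993 355.6037   0.0707  -0.6486]]
1728.0 [[289.     192.       0.5843   0.0853]
 [401.     192.       0.5814  -0.2768]
 [401.     245.       0.4102  -0.2695]
 [289.     245.       0.4134   0.0851]]
5640.5 [[130.8506 240.2201   0.433    0.5844]
 [177.8943 170.8926   0.6571   0.4462]
 [240.2524 213.207    0.5164   0.2411]
 [193.2087 282.5345   0.2995   0.3828]]
5691.5 [[ 48.9315 156.535    0.7085   0.8678]
 [115.3188 139.3658   0.7653   0.6561]
 [137.4907 225.0972   0.4809   0.5664]
 [ 71.1034 242.2664   0.4283   0.7718]]
111.5 [[329.     138.       0.765   -0.0464]
 [342.     138.       0.7647  -0.0894]
 [342.     151.       0.7202  -0.0885]
 [329.     151.       0.7205  -0.0458]]
69.5 [[565.8049 113.7561   0.844   -0.8411]
 [636.761   98.5512   0.8964  -1.0875]
 [639.2048 109.9561   0.8558  -1.0903]
 [568.2488 125.161    0.804   -0.8449]]
```

View pics/t10b.png

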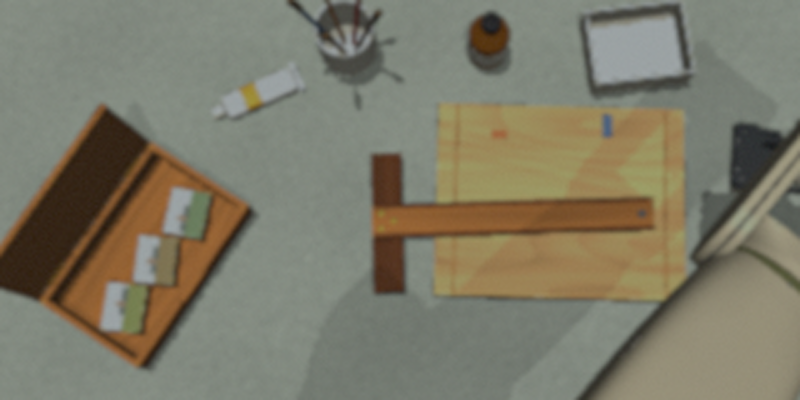

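arm_command(increments="0 -4 -20 -5 -0.112; 0 -8 -40 -10 -0.224; 0 -11 -60 -15 -0.336; 0 -15 -80 -20 -0.448; 0 -18 -100 -23 -0.56")

```text
t: 19.35
tool_pos: [0.514, -0.3025, 0.2019]
orientation: [3.061, 0.704, 0.001]
force: [0.6, 0.0, -0.0]
opening: 0.0932
gripper_force: 0.0
```

arm_command(increments="0 7 -19 -5 -0.112; 0 15 -38 -10 -0.224; 0 22 -56 -15 -0.336; 0 30 -75 -20 -0.448; 0 37 -94 -23 -0.56")

```text
t: 19.85
tool_pos: [0.5068, -0.2017, 0.225]
orientation: [2.747, 1.523, 0.001]
force: [0.6, -0.0, 0.7]
opening: 0.0929
gripper_force: 0.0
```

arm_command(increments="0 16 -12 -5 -0.112; 0 33 -24 -10 -0.224; 0 49 -36 -15 -0.336; 0 66 -48 -20 -0.448; 0 82 -60 -23 -0.563")

```text
t: 20.35
tool_pos: [0.4998, -0.1003, 0.248]
orientation: [2.216, 2.226, 0.001]
force: [0.3, -0.6, -0.5]
opening: 0.0931
gripper_force: 0.0
```

arm_command(increments="0 0 0 0 0; 0 0 0 0 0")

```text
t: 20.55
tool_pos: [0.4998, -0.1011, 0.2476]
orientation: [2.223, 2.219, -0.0]
force: [-0.8, -0.9, -0.4]
opening: 0.0929
gripper_force: 0.0
```

Run:
```python
from h import *
np.set_printoptions(precision=4,suppress=True)
go(.5,.1,.25,1.57)
m,im=snap("wrist","w11"); np.save("m11.npy",m)
```

```text
t 20.55 pos [ 0.4998 -0.1011  0.2476] yaw 1.5692 F [-0.8 -0.9 -0.4] open 0.0929 -> tool [201.1  -0.2  -2.5] turn -0.001 q [-0.3  -0.12  1.73 -0.    1.53 -0.3 ]
```

View pics/w11.png

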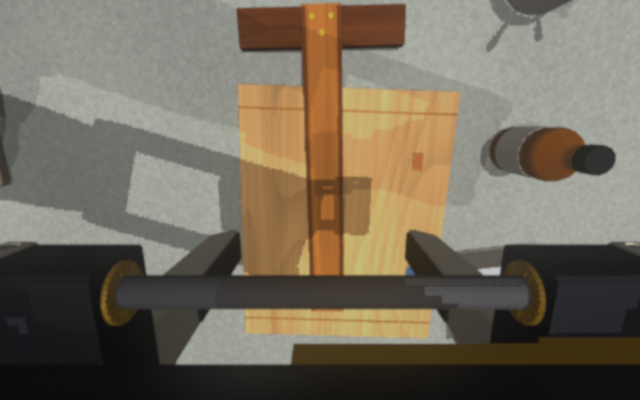

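The view is clear. The board's left edge runs from px (239,85) to (459,92), and the head spans px (238,10)–(405,47). I'll fit both edges.

```bash
cat >> h.py <<'E'
def edge(im,m,p,q,z,half=7,n=25,sgn=0):
    """refine the edge p-q (px): strongest grey step across it at n places; line fit; world points at height z.
    sgn +1: dark to bright along the left normal, -1 the reverse, 0 any"""
    p,q=np.float64(p),np.float64(q); d=(q-p)/np.linalg.norm(q-p); nn=np.array([d[1],-d[0]])
    g=cv2.GaussianBlur(cv2.cvtColor(im,cv2.COLOR_BGR2GRAY),(3,3),0).astype(np.float32)
    t=np.arange(-half,half+.01,.25); P=[]
    for a in np.linspace(.03,.97,n):
        X=(p+a*(q-p))+t[:,None]*nn
        v=cv2.remap(g,X[:,0].astype(np.float32)[None],X[:,1].astype(np.float32)[None],1)[0]
        dv=np.gradient(v); k=np.argmax(dv*sgn if sgn else abs(dv)); P.append(X[k])
    P=np.array(P,np.float32)
    for _ in range(3):
        vx,vy,x0,y0=cv2.fitLine(P,cv2.DIST_HUBER,0,.01,.01).ravel()
        r=(P[:,0]-x0)*vy-(P[:,1]-y0)*vx; P=P[abs(r)<max(1.,1.5*np.median(abs(r)))]
    c=np.array([x0,y0]); v=np.array([vx,vy]); v=v if v@d>0 else -v
    E=np.array([c+v*((p-c)@v),c+v*((q-c)@v)])
    W=cast(m,E,z)[:,:2]; a=np.arctan2(*(W[1]-W[0])[::-1])
    return E,W,a,len(P)
E
python3 - <<'E'
from h import *
np.set_printoptions(precision=4,suppress=True)
m=np.load("m11.npy",allow_pickle=True).item(); im=cv2.imread("pics/w11.png")
for n,p,q,z in [("board left",(239,85),(459,92),.018),("board near",(239,85),(242,230),.018),("board far",(459,92),(443,230),.018),
 ("head inner L",(241,51),(300,49),.018),("head inner R",(344,47),(404,45),.018),("head outer L",(239,10),(300,8),.018),("head outer R",(344,6),(404,5),.018),("head near",(238,11),(239,50),.018),("head far",(405,6),(406,44),.018),
 ("blade near",(304,20),(312,230),.024),("blade far",(340,20),(344,230),.024)]:
    E,W,a,k=edge(im,m,p,q,z); print(n,E.round(1).tolist(),W.tolist(),"ang %.4f"%a,k)
E
```

```text
board left [[239.0, 84.2], [459.0, 92.0]] [[0.4077634711184693, 0.00940951782948634], [0.6538017798442248, 0.0007413529796638785]] ang -0.0352 14
board near [[237.2, 85.1], [242.4, 230.0]] [[0.4056364476545449, 0.008532863801334611], [0.40072947464968517, -0.16158271236439486]] ang -1.5996 20
board far [[453.2, 91.6], [442.5, 230.0]] [[0.6472261238590036, 0.0012752357838994796], [0.6499550457913521, -0.16210493900154732]] ang -1.5541 12
head inner L [[241.0, 51.5], [300.0, 51.6]] [[0.41211375445981385, 0.042960781327430066], [0.47632351164817727, 0.042767754523406774]] ang -0.0030 22
head inner R [[344.1, 49.7], [404.1, 48.1]] [[0.5242916362895643, 0.044596587270499304], [0.5894697960846659, 0.04615363309329453]] ang 0.0239 23
head outer L [[238.9, 7.7], [300.0, 6.2]] [[0.41267600461652587, 0.08554401297200481], [0.47712325338790734, 0.08690834376635159]] ang 0.0212 25
head outer R [[344.0, -0.4], [404.0, -0.4]] [[0.523501203029663, 0.09298216851786986], [0.5865467692908611, 0.09295353323916597]] ang -0.0005 25
head near [[236.2, 11.1], [239.3, 50.0]] [[0.4095961394450011, 0.08231466510700536], [0.41040609016152785, 0.04450943145709734]] ang -1.5494 24
head far [[405.6, 6.0], [403.9, 43.9]] [[0.588651365725458, 0.08688986863757553], [0.5890031549854957, 0.050283157280506634]] ang -1.5612 25
blade near [[299.8, 20.2], [307.8, 230.2]] [[0.4770425455648516, 0.0718609118462441], [0.4824194583062918, -0.15993086984872748]] ang -1.5476 19
blade far [[340.7, 20.0], [343.5, 230.0]] [[0.5199492423284002, 0.07196083167205974], [0.5261189066996066, -0.159828915515076]] ang -1.5442 22
```

arm_command(increments="0 46 0 0 0.01; 0 92 0 0 0.02; 0 138 0 0 0.032; 0 184 0 20 0.032; 0 230 0 40 0.032")

```text
t: 21.1
tool_pos: [0.5005, 0.1294, 0.2078]
orientation: [2.26, 2.18, 0.002]
force: [0.4, 0.4, 0.5]
opening: 0.0932
gripper_force: 0.0
```

arm_command(increments="0 0 0 45 0; 0 0 0 90 0; 0 0 0 135 0; 0 0 0 165 0; 0 0 0 178 0")

```text
t: 21.6
tool_pos: [0.4971, 0.1273, 0.0257]
orientation: [-2.257, -2.18, 0.008]
force: [-0.4, -0.3, -0.3]
opening: 0.093
gripper_force: 0.0
```

arm_command(increments="0 0 0 0 0; 0 0 0 0 0")

```text
t: 21.8
tool_pos: [0.5007, 0.1282, 0.0305]
orientation: [2.258, 2.183, 0.001]
force: [-0.1, -0.7, -0.1]
opening: 0.0929
gripper_force: 0.0
```

Run:
```python
from h import *
go(.4975,.055,.030,1.537)
```

```text
t 21.80 pos [0.5007 0.1282 0.0305] yaw 1.5371 F [-0.1 -0.7 -0.1] open 0.0929 -> tool [-73.2  -0.8   0.5] turn 0.000 q [ 0.15  0.12  1.91 -0.    1.11  0.19]
```

arm_command(increments="0 -14 0 0 0; 0 -28 0 0 0; 0 -40 0 0 0; 0 -50 0 0 0; 0 -60 0 0 0")

```text
t: 22.3
tool_pos: [0.4979, 0.0676, 0.0301]
orientation: [2.258, 2.185, 0.001]
force: [1.0, 2.2, 1.6]
opening: 0.0929
gripper_force: 1.2
```

arm_command(increments="0 -4 0 0 0; 0 -8 0 0 0; 0 -8 0 0 0")

```text
t: 22.6
tool_pos: [0.4975, 0.0602, 0.0297]
orientation: [2.257, 2.185, -0.001]
force: [-1.0, -0.2, -0.2]
opening: 0.0929
gripper_force: 0.0
```

arm_command(increments="0 -2 0 0 0; 0 -4 0 0 0; 0 -4 0 0 0")

```text
t: 22.9
tool_pos: [0.4973, 0.0566, 0.0297]
orientation: [-2.256, -2.186, 0.0]
force: [0.1, 1.1, -0.6]
opening: 0.0929
gripper_force: 0.7
```

arm_command(increments="0 -1.5 0 0 0; 0 -1.5 0 0 0")

```text
t: 23.1
tool_pos: [0.4974, 0.0559, 0.0297]
orientation: [-2.257, -2.185, -0.002]
force: [1.1, 6.0, -1.4]
opening: 0.0928
gripper_force: 2.9
```

arm_command(increments="0 -1 0 0 0; 0 -1 0 0 0; 0 -1 0 0 0")

```text
t: 23.4
tool_pos: [0.4974, 0.0557, 0.0297]
orientation: [-2.256, -2.184, -0.003]
force: [1.1, 9.7, -0.1]
opening: 0.0931
gripper_force: 5.2
```

arm_command(increments="0 -1 0 0 0; 0 -1 0 0 0; 0 -1 0 0 0")

```text
t: 23.7
tool_pos: [0.4974, 0.0556, 0.0297]
orientation: [-2.256, -2.183, -0.005]
force: [2.0, 14.1, -0.9]
opening: 0.0937
gripper_force: 7.5
```

arm_command(increments="0 -1 0 0 0; 0 -1 0 0 0; 0 -1 0 0 0")

```text
t: 24.0
tool_pos: [0.4974, 0.0555, 0.0297]
orientation: [-2.255, -2.182, -0.007]
force: [2.3, 19.3, 0.0]
opening: 0.0928
gripper_force: 9.9
```

arm_command(increments="0 6 0 0 0; 0 20 0 0 0; 0 40 0 -30 0; 0 40 0 -75 0; 0 40 0 -120 0")

```text
t: 24.5
tool_pos: [0.4975, 0.0929, 0.1502]
orientation: [-2.255, -2.186, 0.004]
force: [1.7, 0.5, -0.1]
opening: 0.0927
gripper_force: 0.0
```

arm_command(increments="0 -20 0 -48 0; 0 -65 0 -90 0; 0 -110 0 -100 0; 0 -155 0 -100 0; 0 -190 0 -100 0")

```text
t: 25.0
tool_pos: [0.4928, -0.1001, 0.2513]
orientation: [2.255, 2.183, 0.0]
force: [0.1, 1.1, -0.2]
opening: 0.0933
gripper_force: 0.0
```

arm_command(increments="0 0 0 0 0; 0 0 0 0 0")

```text
t: 25.2
tool_pos: [0.4923, -0.098, 0.2495]
orientation: [-2.259, -2.183, 0.001]
force: [-0.4, -0.1, 0.3]
opening: 0.093
gripper_force: 0.0
```

Run:
```python
from h import *
go(.4975,.055,.030,1.537)
m,im=snap("wrist","w12"); np.save("m12.npy",m)
cv2.imwrite("pics/w12b.png",cv2.resize(im[0:260,200:500],None,fx=2,fy=2,interpolation=cv2.INTER_CUBIC))
```

```text
t 25.20 pos [ 0.4923 -0.098   0.2495] yaw 1.5365 F [-0.4 -0.1  0.3] open 0.0930 -> tool [1.531e+02 1.000e-01 2.195e+02] turn -0.001 q [-0.3  -0.14  1.75  0.    1.54 -0.26]
```

View pics/w12b.png

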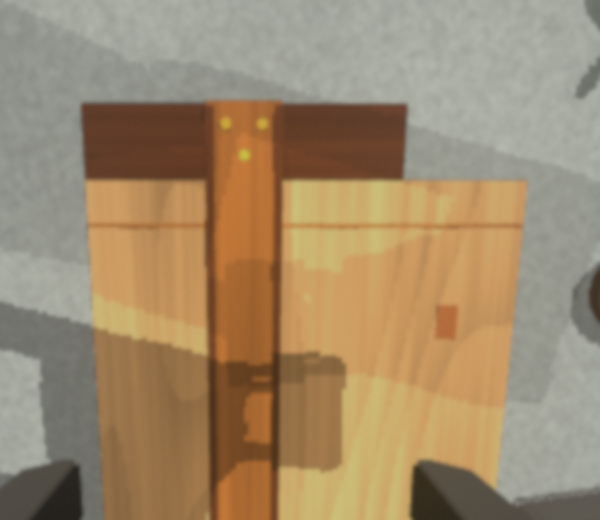

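The head is flush along its whole length. Next I'll measure the blade's far edge and move on to the panels.

Run:
```python
from h import *
np.set_printoptions(precision=4,suppress=True)
m=np.load("m12.npy",allow_pickle=True).item(); im=cv2.imread("pics/w12.png")
for n,p,q,z in [("blade near",(303,60),(306,235),.024),("blade far",(340.5,60),(338,235),.024),("board left R",(345,90.5),(460,91),.018),("board left L",(244,90),(300,90),.018),("head outer L",(242,52),(302,51),.018),("head outer R",(342,51),(402,52),.018)]:
    E,W,a,k=edge(im,m,p,q,z,half=5); print(n,E.round(1).tolist(),W.tolist(),"ang %.4f"%a,k)
```

```text
blade near [[301.6, 60.0], [304.1, 235.0]] [[0.47478147079528843, 0.03745092110630726], [0.467833614423182, -0.16287076887373012]] ang -1.6055 19
blade far [[340.8, 60.0], [339.0, 235.0]] [[0.5172589567277984, 0.036006490377504204], [0.5109422448420814, -0.16433779125635195]] ang -1.6023 19
board left R [[345.0, 89.3], [460.0, 90.9]] [[0.5217396830625983, 0.006387585133793464], [0.6510971091904318, 0.00023901673508848476]] ang -0.0475 23
board left L [[244.0, 89.7], [300.0, 89.8]] [[0.40817603108162576, 0.00986749348469105], [0.4711261220341059, 0.007698664576309071]] ang -0.0344 25
head outer L [[242.0, 50.7], [302.0, 50.6]] [[0.40980554967174143, 0.0502950944320596], [0.4754087073697802, 0.04811717122052447]] ang -0.0332 24
head outer R [[342.0, 51.6], [402.0, 51.6]] [[0.5191214601901535, 0.04562911898392532], [0.5847704974231217, 0.043319812860234334]] ang -0.0352 25
```

arm_command(increments="0 -1 0 0 0; 0 -1 0 0 0")

```text
t: 25.45
tool_pos: [0.4926, -0.0975, 0.2496]
orientation: [-2.254, -2.188, 0.0]
force: [-0.7, -0.7, -0.2]
opening: 0.093
gripper_force: 0.0
```

arm_command(increments="0 40 6 -2 -0.102; 0 80 12 -4 -0.204; 0 120 17 -6 -0.306; 0 160 23 -8 -0.408; 0 200 29 -10 -0.51")

```text
t: 25.95
tool_pos: [0.5276, 0.1028, 0.26]
orientation: [1.625, 2.688, 0.0]
force: [0.5, 0.4, 0.0]
opening: 0.0932
gripper_force: 0.0
```

arm_command(increments="0 32 25 0 -0.102; 0 64 49 0 -0.204; 0 96 74 0 -0.306; 0 128 98 0 -0.408; 0 160 123 0 -0.51")

```text
t: 26.45
tool_pos: [0.5628, 0.3017, 0.2597]
orientation: [0.894, 3.012, -0.0]
force: [1.7, 0.5, -0.1]
opening: 0.0927
gripper_force: 0.0
```

arm_command(increments="0 0 0 0 0; 0 0 0 0 0")

```text
t: 26.65
tool_pos: [0.5626, 0.3006, 0.259]
orientation: [-0.899, -3.01, 0.002]
force: [0.7, 0.2, -0.7]
opening: 0.0932
gripper_force: 0.0
```

Run:
```python
from h import *
go(.564,.2995,.26,2.557)
m,im=snap("wrist","w13"); np.save("m13.npy",m)
```

```text
t 26.65 pos [0.5626 0.3006 0.259 ] yaw 2.5613 F [ 0.7  0.2 -0.7] open 0.0932 -> tool [-1.7 -0.1 -1. ] turn 0.004 q [ 0.41  0.23  1.35 -0.    1.56 -0.58]
```

View pics/w13.png

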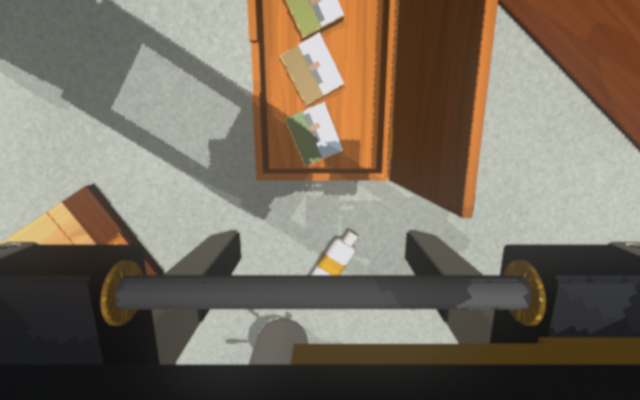

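Panels A (px 315,133) and B (px 311,70) are fully in view, each turned about 25° from the box. I'll measure them with masks.

```bash
cat >> h.py <<'E'
BC=np.array([.4596,.3685]); BX=np.array([.5516,.8341]); BY=np.array([-.8341,.5516])
def panels(im,m,z=.028,inner=None):
    "panel tops inside the box: centre, yaw of panel x (short way), sizes, box coords"
    q=[BC+a*BX+b*BY for a,b in((-.064,-.109),(.064,-.109),(.064,.109),(-.064,.109))]
    poly=proj(m,np.c_[q,[z]*4]).astype(np.int32)
    roi=np.zeros(im.shape[:2],np.uint8); cv2.fillPoly(roi,[poly],255)
    h=cv2.cvtColor(im,cv2.COLOR_BGR2HSV); wood=cv2.inRange(h,(0,150,0),(19,255,255))
    M=cv2.bitwise_and(roi,~wood); M[235:]=0
    M=cv2.morphologyEx(M,cv2.MORPH_OPEN,np.ones((5,5),np.uint8)); M=cv2.morphologyEx(M,cv2.MORPH_CLOSE,np.ones((3,3),np.uint8))
    out=[]
    for k in cv2.findContours(M,0,1)[0]:
        if cv2.contourArea(k)<500: continue
        w=cast(m,k[:,0],z)[:,:2].astype(np.float32)*1000
        (c,(a,b),t)=cv2.minAreaRect(w); 
        if a>b: t+=90; a,b=b,a      # t now: direction of the short side
        c=np.array(c)/1000; d=c-BC
        t=np.deg2rad(t); t=(t-.985+np.pi/2)%np.pi-np.pi/2+.985
        out.append((c,t,a,b)); print("c",c.round(4),"yaw x %.3f"%t,"size %.1f %.1f"%(a,b),"box",(d@BX*1000).round(1),(d@BY*1000).round(1),"clip",k[:,0,1].min()<=1)
    return out
E
python3 - <<'E'
from h import *
np.set_printoptions(precision=4,suppress=True)
m=np.load("m13.npy",allow_pickle=True).item(); im=cv2.imread("pics/w13.png")
print(panels(im,m))
# lid top edge position
h=cv2.cvtColor(im,cv2.COLOR_BGR2HSV)
for p in((268,150),(300,60),(300,150),(330,60),(315,150),(345,120)):print(p,h[p[1],p[0]])
E
```

```text
c [0.4678 0.3495] yaw x 1.006 size 69.2 175.7 box -11.4 -17.3 clip True
[(array([0.4678, 0.3495]), np.float64(1.0057929862549724), 69.2269287109375, 175.69134521484375)]
(268, 150) [ 12 143  91]
(300, 60) [ 19  99 186]
(300, 150) [33 67 91]
(330, 60) [128   4 227]
(315, 150) [37 63 89]
(345, 120) [ 14 173 225]
```

```bash
sed -i 's/(0,150,0),(19,255,255)/(0,SAT,0),(19,255,255)/; s/def panels(im,m,z=.028,inner=None)/def panels(im,m,z=.028,SAT=125,K=5)/; s/MORPH_OPEN,np.ones((5,5)/MORPH_OPEN,np.ones((K,K)/' h.py
python3 - <<'E'
from h import *
m=np.load("m13.npy",allow_pickle=True).item(); im=cv2.imread("pics/w13.png")
for S in(110,120,130):
  for K in(5,9): print(S,K);panels(im,m,SAT=S,K=K)
E
```

```text
110 5
c [0.5117 0.3236] yaw x 1.383 size 49.5 61.0 box -8.8 -68.2 clip False
c [0.4377 0.3698] yaw x 1.006 size 67.1 103.1 box -11.0 18.9 clip True
110 9
c [0.5117 0.3236] yaw x 1.383 size 49.5 61.0 box -8.8 -68.2 clip False
c [0.4368 0.3703] yaw x 1.004 size 62.8 100.9 box -11.1 20.0 clip True
120 5
c [0.4666 0.3508] yaw x 1.006 size 68.1 172.2 box -10.9 -15.6 clip True
120 9
c [0.5116 0.3234] yaw x 1.378 size 50.1 61.3 box -9.0 -68.3 clip False
c [0.4373 0.3698] yaw x 0.989 size 64.3 101.7 box -11.2 19.3 clip True
130 5
c [0.4671 0.3505] yaw x 1.006 size 68.1 173.3 box -10.8 -16.2 clip True
130 9
c [0.4668 0.3508] yaw x 0.997 size 64.6 172.0 box -10.8 -15.7 clip True
```

arm_command(increments="0 8 -7 0 0.105; 0 17 -15 0 0.21; 0 25 -22 0 0.315; 0 33 -30 0 0.42; 0 42 -37 0 0.525")

```text
t: 27.2
tool_pos: [0.5076, 0.2897, 0.2601]
orientation: [1.661, 2.666, 0.0]
force: [0.4, -0.1, 0.7]
opening: 0.0932
gripper_force: 0.0
```

arm_command(increments="0 4 -11 0 0.105; 0 7 -21 0 0.21; 0 11 -32 0 0.315; 0 14 -42 0 0.42; 0 18 -53 0 0.525")

```text
t: 27.7
tool_pos: [0.4522, 0.2823, 0.2601]
orientation: [2.296, 2.143, 0.001]
force: [0.1, 0.3, 0.2]
opening: 0.0931
gripper_force: 0.0
```

arm_command(increments="0.75 -2 -11 0 0.105; 0.75 -5 -22 0 0.21; 0.75 -7 -33 0 0.315; 0.75 -9 -44 0 0.42; 0.75 -11 -54 0 0.525")

```text
t: 28.2
tool_pos: [0.3975, 0.2748, 0.26]
orientation: [2.774, 1.475, 0.001]
force: [-0.3, 0.5, -0.4]
opening: 0.0573
gripper_force: 0.0
```

arm_command(increments="0.75 0 0 0 0; 0.75 0 0 0 0")

```text
t: 28.4
tool_pos: [0.3983, 0.2753, 0.2601]
orientation: [2.768, 1.486, 0.002]
force: [0.0, 1.1, 1.2]
opening: 0.0418
gripper_force: 0.0
```

```bash
cat >> h.py <<'E'
def gobox(bx,by,z,psi=None):
    p=BC+bx/1000*BX+by/1000*BY; go(*p,z,psi)
E
python3 - <<'E'
from h import *
np.set_printoptions(precision=4,suppress=True)
gobox(38,-68,.1,.986)
m,im=snap("wrist","w14"); np.save("m14.npy",m)
for S in(100,110,120):
  for K in(7,11): print(S,K);panels(im,m,SAT=S,K=K)
cv2.imwrite("pics/w14b.png",im[0:300,120:520])
E
```

```text
t 28.40 pos [0.3983 0.2753 0.2601] yaw 0.9857 F [0.  1.1 1.2] open 0.0418 -> tool [149.5  67.5 160.3] turn -0.000 q [ 0.5  -0.2   1.78 -0.    1.56  1.08]
100 7
c [0.4211 0.3816] yaw x 1.034 size 62.5 139.7 box -10.3 39.3 clip False
c [0.511  0.3231] yaw x 1.380 size 49.8 61.1 box -9.5 -67.9 clip False
100 11
c [0.3925 0.3977] yaw x 1.444 size 50.7 60.4 box -12.7 72.1 clip False
c [0.4517 0.3612] yaw x 1.475 size 48.0 60.1 box -10.5 2.6 clip False
c [0.511  0.3231] yaw x 1.378 size 49.8 61.1 box -9.5 -67.9 clip False
110 7
c [0.4514 0.3614] yaw x 1.010 size 64.4 212.7 box -10.5 2.9 clip False
110 11
c [0.4222 0.3804] yaw x 1.018 size 60.9 136.8 box -10.7 37.8 clip False
c [0.5111 0.3233] yaw x 1.385 size 50.2 61.7 box -9.3 -67.9 clip False
120 7
c [0.4512 0.3611] yaw x 1.015 size 64.9 212.7 box -10.8 3.0 clip False
120 11
c [0.4516 0.361 ] yaw x 1.010 size 62.0 207.5 box -10.6 2.5 clip False
```

View pics/w14b.png

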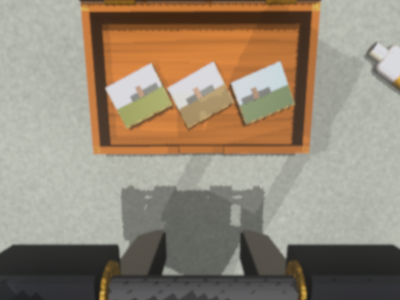

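Three panels at box coordinates A(-9.5,-68), B(-10.5,3) and C(-13,72), all turned about 25°. A direct grasp would bring the gripper body into the open lid. Instead I'll push each panel forward and square with two fingers, wrist camera facing away from the lid.

arm_command(increments="0.75 0 0 0 -0.15; 0.75 0 0 0 -0.3; 0.75 0 0 0 -0.45; 0.75 0 0 0 -0.6; 0.75 0 0 0 -0.75")

```text
t: 28.95
tool_pos: [0.3985, 0.2756, 0.2597]
orientation: [2.024, 2.403, -0.0]
force: [-0.0, 0.5, 0.3]
opening: 0.023
gripper_force: 0.0
```

arm_command(increments="0.75 0 0 0 -0.15; 0.75 0 0 0 -0.3; 0.75 0 0 0 -0.45; 0.75 0 0 0 -0.6; 0.75 0 0 0 -0.75")

```text
t: 29.45
tool_pos: [0.3985, 0.2756, 0.2597]
orientation: [1.003, 2.977, -0.0]
force: [0.0, -0.3, 1.1]
opening: 0.0236
gripper_force: 0.0
```

arm_command(increments="0.75 0 0 0 -0.15; 0.75 0 0 0 -0.3; 0.75 0 0 0 -0.45; 0.75 0 0 0 -0.6; 0.75 0 0 0 -0.75")

```text
t: 29.95
tool_pos: [0.3985, 0.2757, 0.2597]
orientation: [-0.157, 3.138, -0.0]
force: [-0.3, 0.4, 0.5]
opening: 0.0234
gripper_force: 0.0
```

arm_command(increments="0.75 0 0 0 -0.15; 0.75 0 0 0 -0.3; 0.75 0 0 0 -0.45; 0.75 0 0 0 -0.6; 0.75 0 0 0 -0.75")

```text
t: 30.45
tool_pos: [0.3985, 0.2757, 0.2597]
orientation: [1.295, -2.862, 0.0]
force: [-0.3, 0.3, 0.4]
opening: 0.0233
gripper_force: 0.0
```

arm_command(increments="0.75 -40 -12 0 -0.142; 0.75 -80 -23 0 -0.142; 0.75 -120 -35 0 -0.142; 0.75 -157 -46 0 -0.142; 0.75 -157 -46 0 -0.142")

```text
t: 30.95
tool_pos: [0.5395, 0.3631, 0.2555]
orientation: [1.484, -2.764, 0.0]
force: [-0.3, -0.5, -0.1]
opening: 0.0234
gripper_force: 0.0
```

Run:
```python
from h import *
gobox(38,-68,.040,4.128)
```

```text
t 30.95 pos [0.5395 0.3631 0.2555] yaw -2.1561 F [-0.3 -0.5 -0.1] open 0.0234 -> tool [  0.7   1.2 215.5] turn -0.001 q [ 0.51  0.27  1.31 -0.    1.57 -2.04]
```

arm_command(increments="0.75 1 1 45 0; 0.75 1 1 90 0; 0.75 1 1 135 0; 0.75 1 1 180 0; 0.75 1 1 205 0")

```text
t: 31.45
tool_pos: [0.5331, 0.3602, 0.0501]
orientation: [1.484, -2.763, 0.0]
force: [-0.7, -0.4, 0.7]
opening: 0.0236
gripper_force: 0.0
```

arm_command(increments="0.75 0 0 12 0; 0.75 0 0 13 0; 0.75 0 0 13 0")

```text
t: 31.75
tool_pos: [0.5365, 0.3625, 0.0434]
orientation: [-1.484, 2.767, -0.0]
force: [-0.2, 0.0, -0.1]
opening: 0.0231
gripper_force: 0.0
```

Run:
```python
from h import *
gobox(16,-68,.040,4.128)
```

```text
t 31.75 pos [0.5365 0.3625 0.0434] yaw -2.1571 F [-0.2  0.  -0.1] open 0.0231 -> tool [21.4 -0.6  3.4] turn -0.002 q [ 0.52  0.42  1.52 -0.    1.2  -2.04]
```

arm_command(increments="0.75 6 0 2 0; 0.75 11 0 2 0; 0.75 16 0 2 0; 0.75 21 0 2 0; 0.75 21 0 2 0")

```text
t: 32.25
tool_pos: [0.5235, 0.3441, 0.04]
orientation: [1.484, -2.769, 0.0]
force: [0.2, 0.2, 0.4]
opening: 0.023
gripper_force: 0.0
```

arm_command(increments="0.75 -10 0 0 0; 0.75 -21 0 0 0; 0.75 -21 0 -35 0; 0.75 -21 35 -35 0; 0.75 -21 70 -35 0")

```text
t: 32.75
tool_pos: [0.4784, 0.4022, 0.0764]
orientation: [-1.48, 2.767, 0.001]
force: [-0.7, 1.0, -0.8]
opening: 0.0232
gripper_force: 0.0
```

Run:
```python
from h import *
gobox(38,3,.040,4.128)
```

```text
t 32.75 pos [0.4784 0.4022 0.0764] yaw -2.1593 F [-0.7  1.  -0.8] open 0.0232 -> tool [ 0.7  0.1 36.4] turn -0.004 q [ 0.62  0.33  1.58  0.    1.24 -1.94]
```

arm_command(increments="0.75 0 0 20 0; 0.75 0 0 35 0; 0.75 0 0 35 0; 0.75 0 0 35 0")

```text
t: 33.15
tool_pos: [0.4773, 0.4003, 0.039]
orientation: [1.483, -2.768, 0.0]
force: [0.1, -0.4, 0.4]
opening: 0.0232
gripper_force: 0.0
```

arm_command(increments="0.75 6 0 0 0; 0.75 11 0 0 0; 0.75 16 0 0 0; 0.75 22 0 0 0; 0.75 22 0 0 0")

```text
t: 33.65
tool_pos: [0.4646, 0.3818, 0.0399]
orientation: [1.484, -2.769, 0.0]
force: [0.8, -0.1, 0.3]
opening: 0.0233
gripper_force: 0.0
```

arm_command(increments="0.75 -10 0 0 0; 0.75 -22 0 0 0; 0.75 -22 0 -35 0; 0.75 -22 35 -35 0; 0.75 -22 69 -35 0")

```text
t: 34.15
tool_pos: [0.4209, 0.4407, 0.0765]
orientation: [-1.48, 2.767, 0.001]
force: [-0.4, 0.8, -0.2]
opening: 0.0236
gripper_force: 0.0
```

arm_command(increments="0.75 0 0 20 0; 0.75 0 0 35 0; 0.75 0 0 35 0; 0.75 0 0 35 0")

```text
t: 34.55
tool_pos: [0.4198, 0.4385, 0.0391]
orientation: [1.483, -2.768, 0.001]
force: [-0.1, -0.2, -0.1]
opening: 0.0232
gripper_force: 0.0
```

Run:
```python
from h import *
gobox(16,72,.040,4.128)
```

```text
t 34.55 pos [0.4198 0.4385 0.0391] yaw -2.1581 F [-0.1 -0.2 -0.1] open 0.0232 -> tool [20.5  0.1 -0.9] turn -0.003 q [ 0.72  0.34  1.64 -0.    1.17 -1.83]
```

arm_command(increments="0.75 6 0 0 0; 0.75 11 0 0 0; 0.75 16 0 0 0; 0.75 20 0 0 0; 0.75 20 0 0 0")

```text
t: 35.05
tool_pos: [0.4084, 0.4219, 0.04]
orientation: [-1.484, 2.769, 0.0]
force: [0.4, 0.0, -0.2]
opening: 0.0231
gripper_force: 0.0
```

arm_command(increments="0.75 -10 0 0 0; 0.75 -14 0 -30 0; 0.75 -10 0 -80 0; 0 -5 -30 -130 0; 0 0 -70 -175 0")

```text
t: 35.55
tool_pos: [0.4578, 0.3929, 0.2032]
orientation: [-1.487, 2.765, 0.001]
force: [1.6, 1.2, 0.3]
opening: 0.0349
gripper_force: 0.0
```

arm_command(increments="0 0 0 -40 0; 0 0 0 -40 0; 0 0 0 -40 0")

```text
t: 35.85
tool_pos: [0.4587, 0.3926, 0.242]
orientation: [-1.482, 2.766, 0.001]
force: [0.3, -0.6, -0.3]
opening: 0.0588
gripper_force: 0.0
```

Run:
```python
from h import *
gobox(-17,-68,.26,2.557)
m,im=snap("wrist","w15"); np.save("m15.npy",m)
for S in(100,115): panels(im,m,SAT=S,K=7);print()
cv2.imwrite("pics/w15b.png",im[0:300,120:520])
```

```text
t 35.85 pos [0.4587 0.3926 0.242 ] yaw -2.1576 F [ 0.3 -0.6 -0.3] open 0.0588 -> tool [ 36.4 -82.2 -18.1] turn 1.569 q [ 0.62  0.14  1.48  0.    1.52 -1.93]
c [0.4415 0.3614] yaw x 1.236 size 29.6 59.4 box -16.0 11.2 clip False
c [0.3823 0.3941] yaw x 1.164 size 49.5 61.2 box -21.2 78.6 clip False
c [0.4991 0.314 ] yaw x 1.196 size 49.7 61.2 box -23.6 -63.0 clip False

c [0.3825 0.3943] yaw x 1.172 size 49.6 61.6 box -21.0 78.6 clip False
c [0.4991 0.3141] yaw x 1.193 size 50.4 61.8 box -23.6 -63.0 clip False
c [0.4384 0.3528] yaw x 1.227 size 48.6 60.2 box -24.8 9.0 clip False
```

View pics/w15b.png

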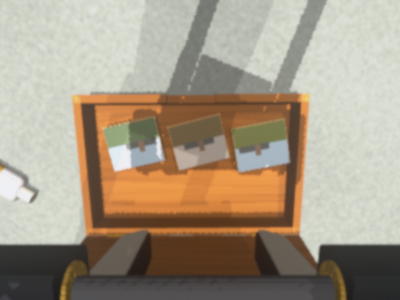

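The push squared the panels only partly: they are now at A(-24,-63), B(-25,9) and C(-21,79), still turned about 12°, and close to the front wall. I'll press lightly on the top faces with two fingertips, then slide and turn each one to about x=-16, square to the box.

Run:
```python
from h import *
gobox(-23.6,-63,.080,4.338)
```

```text
t 35.90 pos [0.4577 0.3921 0.2399] yaw -2.1572 F [-0.8 -0.2 -0.4] open 0.0625 -> tool [ 42.1 -77.7 159.9] turn -0.212 q [ 0.62  0.14  1.49  0.    1.52 -1.93]
```

arm_command(increments="0.75 21 -39 40 -0.1; 0.75 42 -78 80 -0.212; 0.75 42 -78 120 -0.212; 0.75 42 -78 158 -0.212; 0.75 42 -78 158 -0.212")

```text
t: 36.4
tool_pos: [0.4931, 0.3101, 0.0728]
orientation: [1.759, -2.583, -0.003]
force: [-0.4, -0.9, -0.2]
opening: 0.0317
gripper_force: 0.0
```

arm_command(increments="0.75 0 0 15 0; 0.75 0 0 20 0; 0.75 0 0 23 0; 0.75 0 0 23 0")

```text
t: 36.8
tool_pos: [0.5, 0.3143, 0.0606]
orientation: [-1.769, 2.594, -0.0]
force: [0.2, 0.2, -0.1]
opening: 0.0233
gripper_force: 0.0
```

Run:
```python
from h import *
gobox(-23.6,-63,.053,4.338)
```

```text
t 36.80 pos [0.5    0.3143 0.0606] yaw -1.9448 F [ 0.2  0.2 -0.1] open 0.0233 -> tool [0.6 0.7 7.6] turn 0.000 q [ 0.47  0.26  1.69 -0.    1.19 -2.29]
```

arm_command(increments="0.75 0 0 4 0; 0.75 0 0 8 0; 0.75 0 0 8 0")

```text
t: 37.1
tool_pos: [0.5002, 0.3142, 0.0533]
orientation: [-1.768, 2.594, -0.0]
force: [-3.8, -1.8, 12.0]
opening: 0.0229
gripper_force: 5.6
```

arm_command(increments="0.75 0 0 1 0; 0.75 0 0 1 0; 0.75 0 0 1 0")

```text
t: 37.4
tool_pos: [0.5003, 0.3142, 0.0533]
orientation: [-1.768, 2.594, -0.0]
force: [-7.3, -2.6, 19.4]
opening: 0.0233
gripper_force: 9.6
```

arm_command(increments="0.75 -2 -1 -1 0.06; 0.75 -4 -2 -1 0.12; 0.75 -6 -4 -1 0.18; 0.75 -8 -5 -1 0.215; 0.75 -8 -5 -1 0.215")

```text
t: 37.9
tool_pos: [0.5069, 0.3189, 0.0533]
orientation: [1.478, -2.771, 0.001]
force: [-9.1, -6.9, 16.8]
opening: 0.0232
gripper_force: 8.5
```

arm_command(increments="0.75 0 0 -5 0; 0.75 0 0 -30 0; 0.75 0 30 -30 0; 0.75 6 55 -30 -0.12; 0.75 9 73 -30 -0.245")

```text
t: 38.4
tool_pos: [0.4402, 0.3529, 0.0816]
orientation: [-1.814, 2.565, 0.0]
force: [-1.0, 0.5, -0.2]
opening: 0.0232
gripper_force: 0.0
```

Run:
```python
from h import *
gobox(-24.8,9,.053,4.373)
```

```text
t 38.40 pos [0.4402 0.3529 0.0816] yaw -1.9105 F [-1.   0.5 -0.2] open 0.0232 -> tool [ 0.7  1.6 28.6] turn -0.000 q [ 0.58  0.17  1.75  0.    1.22 -2.22]
```

arm_command(increments="0.75 0 1 15 0; 0.75 0 1 24 0; 0.75 0 1 27 0; 0.75 0 1 30 0; 0.75 0 1 30 0")

```text
t: 38.9
tool_pos: [0.4399, 0.3519, 0.0532]
orientation: [1.802, -2.569, -0.001]
force: [-17.0, -8.2, 29.5]
opening: 0.0234
gripper_force: 14.8
```

arm_command(increments="0.75 -2 -2 0 0.06; 0.75 -4 -4 0 0.12; 0.75 -6 -6 0 0.18; 0.75 -9 -7 0 0.248; 0.75 -9 -7 0 0.248")

```text
t: 39.4
tool_pos: [0.451, 0.3581, 0.0532]
orientation: [1.468, -2.777, 0.001]
force: [-9.8, -7.9, 22.5]
opening: 0.0228
gripper_force: 11.4
```

arm_command(increments="0.75 0 0 -5 0; 0.75 0 0 -30 0; 0.75 0 30 -30 0; 0.75 4 55 -30 -0.1; 0.75 5 73 -30 -0.183")

```text
t: 39.9
tool_pos: [0.3861, 0.3953, 0.0809]
orientation: [1.724, -2.625, -0.0]
force: [-1.0, -1.0, 0.3]
opening: 0.023
gripper_force: 0.0
```

Run:
```python
from h import *
gobox(-21,78.6,.053,4.311)
```

```text
t 39.90 pos [0.3861 0.3953 0.0809] yaw -1.9792 F [-1.  -1.   0.3] open 0.0230 -> tool [ 2.4  3.  27.9] turn -0.007 q [ 0.7   0.14  1.78  0.    1.22 -2.03]
```

arm_command(increments="0.75 2 3 15 0; 0.75 2 3 23 0; 0.75 2 3 26 0; 0.75 2 3 28.5 0; 0.75 2 3 28.5 0")

```text
t: 40.4
tool_pos: [0.3832, 0.3936, 0.0533]
orientation: [1.718, -2.627, 0.001]
force: [-7.0, -4.4, 12.0]
opening: 0.0235
gripper_force: 6.6
```

arm_command(increments="0.75 -2 -1 0 0.06; 0.75 -3 -2 0 0.12; 0.75 -5 -3 0 0.18; 0.75 -6 -4 0 0.18; 0.75 -6 -4 0 0.18")

```text
t: 40.9
tool_pos: [0.3896, 0.398, 0.0533]
orientation: [1.475, -2.772, -0.0]
force: [-6.6, -3.5, 11.0]
opening: 0.0232
gripper_force: 5.3
```

arm_command(increments="0.75 0 0 -10 0; 0.75 0 0 -55 0; 0.6 -10 -25 -95 0; 0.4 -35 -55 -130 0; 0.4 -50 -76 -165 0")

```text
t: 41.4
tool_pos: [0.4822, 0.3972, 0.2196]
orientation: [-1.477, 2.772, -0.0]
force: [1.0, 0.8, -0.2]
opening: 0.0423
gripper_force: 0.0
```

arm_command(increments="0.4 0 0 -40 0; 0.4 0 0 -40 0; 0.4 0 0 -40 0")

```text
t: 41.7
tool_pos: [0.4814, 0.3978, 0.2593]
orientation: [-1.476, 2.77, 0.0]
force: [1.0, 0.5, -1.0]
opening: 0.0556
gripper_force: 0.0
```

Run:
```python
from h import *
gobox(-17,-68,.26,2.557)
m,im=snap("wrist","w16"); np.save("m16.npy",m)
for S in(100,115): panels(im,m,SAT=S,K=7);print()
cv2.imwrite("pics/w16b.png",im[0:300,120:520])
```

```text
t 41.70 pos [0.4814 0.3978 0.2593] yaw -2.1623 F [ 1.   0.5 -1. ] open 0.0556 -> tool [ 53.  -66.3  -0.7] turn 1.564 q [ 0.61  0.19  1.4  -0.    1.55 -1.94]
c [0.4414 0.3615] yaw x 1.217 size 30.0 59.5 box -15.9 11.3 clip False
c [0.3839 0.3945] yaw x 1.180 size 50.4 61.4 box -20.1 77.5 clip False
c [0.4995 0.314 ] yaw x 1.204 size 49.9 60.7 box -23.4 -63.4 clip False

c [0.3839 0.3946] yaw x 1.179 size 50.7 61.7 box -20.0 77.5 clip False
c [0.4994 0.3139] yaw x 1.199 size 50.5 61.2 box -23.6 -63.3 clip False
c [0.4385 0.353 ] yaw x 1.234 size 48.8 60.3 box -24.5 9.1 clip False
```

Pressing did not move the panels; the fingertips just slide on them. So I'll use off-centre grips: C first, gripped across its 50 mm at 20 mm from its centre, where the front gap is wide enough for a finger.

arm_command(increments="0.4 0 0 0 0.137; 0.4 0 0 0 0.274; 0.4 0 0 0 0.411; 0.4 0 0 0 0.548; 0.4 0 0 0 0.685")

```text
t: 42.25
tool_pos: [0.4791, 0.3972, 0.2553]
orientation: [0.454, -3.105, 0.003]
force: [-0.3, 0.4, -0.8]
opening: 0.0559
gripper_force: 0.0
```

arm_command(increments="0.4 20 3 0 0.137; 0.4 40 6 0 0.274; 0.4 60 9 0 0.411; 0.4 79 13 0 0.548; 0.4 79 13 0 0.685")

```text
t: 42.75
tool_pos: [0.3979, 0.3866, 0.2556]
orientation: [-0.614, -3.078, 0.005]
force: [0.2, -0.3, 0.7]
opening: 0.0556
gripper_force: 0.0
```

arm_command(increments="0.4 0 0 45 0; 0.4 0 0 90 0; 0.4 0 0 130 0; 0.4 0 0 165 0; 0.4 0 0 165 0")

```text
t: 43.25
tool_pos: [0.3958, 0.3833, 0.085]
orientation: [-0.605, -3.074, 0.017]
force: [-0.8, -1.0, 0.0]
opening: 0.0557
gripper_force: 0.0
```

Run:
```python
from h import *
go(.4024,.3870,.047,2.751)
```

```text
t 43.25 pos [0.3958 0.3833 0.085 ] yaw 2.7525 F [-0.8 -1.   0. ] open 0.0557 -> tool [-5.   6.3 37.9] turn 0.002 q [ 0.68  0.15  1.77 -0.    1.24 -0.51]
```

arm_command(increments="0.4 -3 3 5 0; 0.4 -3 3 5 0; 0.4 -3 3 5 0")

```text
t: 43.55
tool_pos: [0.4059, 0.3899, 0.09]
orientation: [0.607, 3.08, 0.004]
force: [-0.1, 0.4, -0.1]
opening: 0.0558
gripper_force: 0.0
```

Run:
```python
from h import *
go(.4024,.3870,.047,2.751)
```

```text
t 43.55 pos [0.4059 0.3899 0.09  ] yaw 2.7526 F [-0.1  0.4 -0.1] open 0.0558 -> tool [ 2.3 -4.1 43. ] turn 0.002 q [ 0.67  0.16  1.75 -0.    1.23 -0.51]
```

arm_command(increments="0.4 2 -4 12 0; 0.4 2 -4 24 0; 0.4 2 -4 24 0; 0.4 2 -4 24 0")

```text
t: 43.95
tool_pos: [0.4006, 0.3856, 0.0631]
orientation: [-0.607, -3.081, 0.002]
force: [0.2, -0.1, 0.2]
opening: 0.0558
gripper_force: 0.0
```

Run:
```python
from h import *
go(.4024,.3870,.047,2.751)
```

```text
t 43.95 pos [0.4006 0.3856 0.0631] yaw 2.7528 F [ 0.2 -0.1  0.2] open 0.0558 -> tool [-1.1  2.  16.1] turn 0.002 q [ 0.67  0.18  1.78  0.    1.19 -0.51]
```

arm_command(increments="0.4 0 0 5 0; 0.4 0 0 10 0; 0.4 0 0 15 0; 0.4 0 0 19 0; 0.4 0 0 19 0")

```text
t: 44.45
tool_pos: [0.4007, 0.3856, 0.0439]
orientation: [-0.607, -3.081, 0.002]
force: [-0.4, -0.0, 0.3]
opening: 0.0558
gripper_force: 0.0
```

arm_command(increments="0.4 0 0 0 0; 0.4 0 0 0 0")

```text
t: 44.65
tool_pos: [0.4014, 0.3861, 0.0451]
orientation: [0.607, 3.082, 0.0]
force: [-1.2, 1.2, 0.5]
opening: 0.0559
gripper_force: 0.0
```

Run:
```python
from h import *
go(.4024,.3870,.047,2.751)
```

```text
t 44.65 pos [0.4014 0.3861 0.0451] yaw 2.7528 F [-1.2  1.2  0.5] open 0.0559 -> tool [-0.6  1.2 -1.9] turn 0.002 q [ 0.67  0.2   1.79  0.    1.15 -0.51]
```

arm_command(increments="1 0 0 0 0; 1 0 0 0 0; 1 0 0 0 0; 1 0 0 0 0; 1 0 0 0 0", grip_force=30)

```text
t: 45.15
tool_pos: [0.4015, 0.3862, 0.0452]
orientation: [0.607, 3.082, 0.001]
force: [-0.8, -0.6, 1.8]
opening: 0.0494
gripper_force: 30.0
```

arm_command(increments="1 0 0 -10 0; 1 0 0 -40 0; 1 0 0 -85 0; 1 0 0 -130 0; 1 0 0 -130 0")

```text
t: 45.65
tool_pos: [0.4045, 0.3887, 0.1836]
orientation: [0.605, 3.074, 0.015]
force: [0.5, 0.8, 0.0]
opening: 0.0496
gripper_force: 30.0
```

Run:
```python
from h import *
go(.5,.1,.18,1.537);print(robot.read_state()['gripper_force'])
m,im=snap("wrist","w17")
cv2.imwrite("pics/w17b.png",im)
panels(im,m,SAT=115,K=7)
```

```text
t 45.65 pos [0.4045 0.3887 0.1836] yaw 2.7529 F [0.5 0.8 0. ] open 0.0496 -> tool [-197.7 -231.     2.3] turn 1.216 q [ 0.67  0.05  1.68 -0.    1.39 -0.51]
29.99828428030014
c [0.4083 0.3915] yaw x -0.390 size 78.7 91.8 box -9.1 55.5 clip False
```

View pics/w17.png

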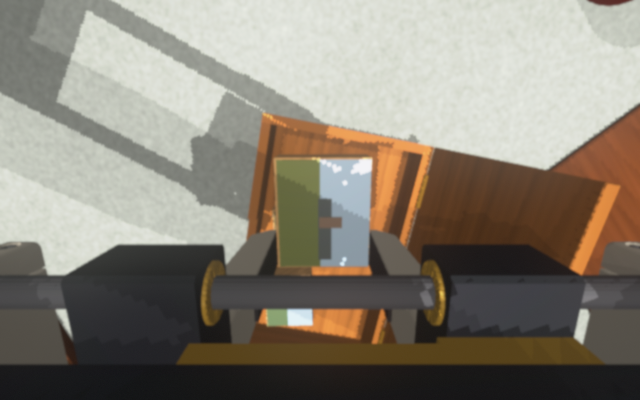

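Panel C is held, its face spanning px (275–372, 158–268). I'll compute its offset in the hand and the placing pose.

```bash
cat >> h.py <<'E'
BETA=-.033; EX=np.array([np.cos(BETA),np.sin(BETA)]); EY=np.array([-np.sin(BETA),np.cos(BETA)])
FE=np.array([.5161,0.])   # on the blade's far edge at y=0
def place(s_mm,off_mm,z,gap_mm=0,psi=1.5378):
    "TCP for a panel whose centre lies s_mm along EY from FE; panel centre is off_mm along tool x from the TCP"
    c=FE+(.025+gap_mm/1000)*EX+s_mm/1000*EY
    t=c-off_mm/1000*np.array([np.cos(psi),np.sin(psi)])
    print("target",t.round(4)); go(*t,z,psi)
E
python3 - <<'E'
from h import *
m=robot.camera_model("wrist"); s,r=pose()
c=cast(m,[[275,158],[372,158],[275,268],[372,268]],s['tool_pos'][2]-.017)
print((r.inv().apply(c-s['tool_pos'])*1000).round(1))
place(-196,19,.20,5)
E
```

```text
[[ 49.4 -23.1  16.6]
 [ 49.3  25.5  17. ]
 [-10.6 -25.3  16.9]
 [-10.8  27.8  17.2]]
target [ 0.539  -0.2159]
t 45.70 pos [0.4034 0.3877 0.18  ] yaw 2.7529 F [-0.7  0.2 -1.4] open 0.0496 -> tool [-354.3 -507.   -22.3] turn 1.215 q [ 0.67  0.05  1.69  0.    1.39 -0.51]
```

arm_command(increments="1 -23 -34 0 0.081; 1 -47 -67 0 0.162; 1 -70 -101 0 0.243; 1 -94 -134 0 0.324; 1 -117 -168 0 0.405")

```text
t: 46.2
tool_pos: [0.4451, 0.1845, 0.1737]
orientation: [-1.218, -2.894, 0.002]
force: [0.5, -0.1, -0.8]
opening: 0.0495
gripper_force: 30.0
```

arm_command(increments="1 -35 -22 0 0.081; 1 -70 -43 0 0.162; 1 -105 -65 0 0.243; 1 -139 -86 0 0.324; 1 -174 -108 0 0.405")

```text
t: 46.7
tool_pos: [0.4901, -0.0151, 0.1738]
orientation: [-1.776, -2.59, 0.001]
force: [0.7, 0.0, -0.2]
opening: 0.0497
gripper_force: 30.0
```

arm_command(increments="1 -40 -6 0 0.081; 1 -81 -12 0 0.162; 1 -121 -18 0 0.243; 1 -162 -24 20 0.324; 1 -202 -30 40 0.405")

```text
t: 47.2
tool_pos: [0.5362, -0.2144, 0.1339]
orientation: [-2.262, -2.18, -0.0]
force: [1.5, 0.8, -0.8]
opening: 0.0495
gripper_force: 30.0
```

arm_command(increments="1 0 0 0 0; 1 0 0 0 0; 1 0 0 0 0")

```text
t: 47.5
tool_pos: [0.536, -0.2119, 0.1346]
orientation: [-2.256, -2.185, 0.0]
force: [0.2, 0.2, -0.6]
opening: 0.0497
gripper_force: 30.0
```

Run:
```python
from h import *
place(-191,19.3,.0752,5); print(robot.read_state()['gripper_force'])
m,im=snap("wrist","w18"); np.save("m18.npy",m)
```

```text
target [ 0.5391 -0.2112]
t 47.50 pos [ 0.536  -0.2119  0.1346] yaw 1.5387 F [ 0.2  0.2 -0.6] open 0.0497 -> tool [ 0.8  3.2 59.4] turn 0.001 q [-0.47  0.14  1.68  0.    1.32 -0.43]
29.998516738414764
```

View pics/w18.png

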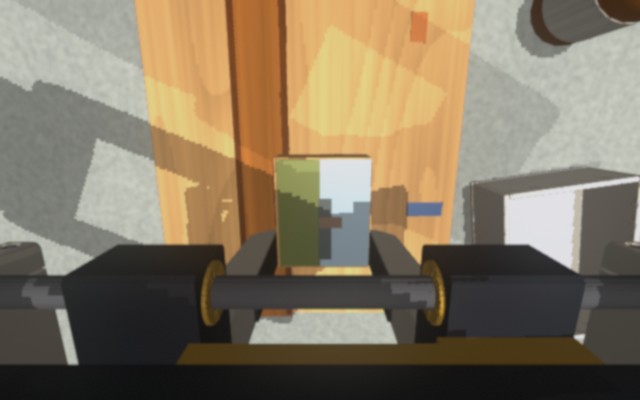

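I've lost count and gone over the 14-picture limit, at about 17. From here I'll use numbers only and view nothing more.

Run:
```python
from h import *
m=np.load("m18.npy",allow_pickle=True).item(); im=cv2.imread("pics/w18.png")
for n,p,q in(("far",(286,5),(288,145)),("near",(230,5),(234,190))):
    E,W,a,k=edge(im,m,p,q,.024,half=6); print(n,E.round(1).tolist(),W.round(4).tolist(),"ang %.4f"%(a+np.pi/2),k)
    e=np.array([np.dot(w-FE,EX)*1000 for w in W]); print("offset from FE line mm",e.round(1))
```

```text
far [[285.1, 5.0], [287.9, 145.0]] [[0.5146, -0.0612], [0.5108, -0.1599]] ang -0.0380 25
offset from FE line mm [ 0.5 -0. ]
near [[225.0, 5.3], [236.6, 189.8]] [[0.4715, -0.06], [0.4667, -0.1947]] ang -0.0358 25
offset from FE line mm [-42.6 -43. ]
```

arm_command(increments="1 1 4 20 0; 1 1 4 40 0; 1 1 4 60 0; 1 1 4 68 0; 1 1 4 68 0")

```text
t: 48.05
tool_pos: [0.5397, -0.2106, 0.0662]
orientation: [-2.255, -2.185, 0.001]
force: [-0.2, 0.3, -0.3]
opening: 0.0494
gripper_force: 30.0
```

arm_command(increments="1 0 0 0 0; 1 0 0 0 0")

```text
t: 48.25
tool_pos: [0.5414, -0.212, 0.0685]
orientation: [2.256, 2.183, 0.001]
force: [0.4, -0.3, 0.8]
opening: 0.0497
gripper_force: 30.0
```

Run:
```python
from h import *
place(-191,19.3,.0555,0)
```

```text
target [ 0.5341 -0.211 ]
t 48.25 pos [ 0.5414 -0.212   0.0685] yaw 1.5382 F [ 0.4 -0.3  0.8] open 0.0497 -> tool [ 0.8 -7.3 13. ] turn 0.000 q [-0.46  0.23  1.71  0.    1.2  -0.43]
```

arm_command(increments="1 0 0 6 0; 1 0 0 10 0; 1 0 0 12 0; 1 0 0 12 0; 1 0 0 12 0")

```text
t: 48.75
tool_pos: [0.5402, -0.2118, 0.0552]
orientation: [-2.258, -2.184, 0.0]
force: [-3.0, 1.7, 4.7]
opening: 0.0498
gripper_force: 30.0
```

arm_command(increments="1 0 -2 0 0; 1 0 -4 0 0; 1 0 -5 0 0; 1 0 -6 0 0; 1 0 -6 0 0")

```text
t: 49.25
tool_pos: [0.5345, -0.2118, 0.0552]
orientation: [2.257, 2.184, 0.0]
force: [1.0, 0.6, 3.9]
opening: 0.0495
gripper_force: 30.0
```

arm_command(increments="1 0 -1 0 0; 1 0 -1 0 0")

```text
t: 49.45
tool_pos: [0.5336, -0.2117, 0.0552]
orientation: [2.257, 2.184, 0.0]
force: [1.4, -0.5, 4.3]
opening: 0.0495
gripper_force: 30.0
```

arm_command(increments="1 0 0 -0.6 0; 1 0 -0.5 -0.6 0; 1 0 -0.5 -0.6 0")

```text
t: 49.75
tool_pos: [0.5326, -0.2114, 0.0552]
orientation: [-2.258, -2.184, 0.0]
force: [2.6, -0.7, 0.3]
opening: 0.0494
gripper_force: 30.0
```

arm_command(increments="1 0 -0.5 0 0; 1 0 -0.5 0 0")

```text
t: 49.95
tool_pos: [0.5321, -0.2113, 0.0552]
orientation: [-2.257, -2.184, 0.0]
force: [2.2, 0.8, 0.4]
opening: 0.0494
gripper_force: 30.0
```

arm_command(increments="1 0 -0.5 0 0; 1 0 -0.5 0 0")

```text
t: 50.15
tool_pos: [0.5315, -0.2113, 0.0552]
orientation: [-2.257, -2.184, 0.0]
force: [1.2, 1.2, -0.6]
opening: 0.0498
gripper_force: 30.0
```

arm_command(increments="1 0 -0.5 0 0; 1 0 -0.5 0 0")

```text
t: 50.35
tool_pos: [0.5311, -0.2114, 0.0553]
orientation: [-2.257, -2.184, 0.0]
force: [1.0, 0.7, -0.6]
opening: 0.0496
gripper_force: 30.0
```

arm_command(increments="0.4 0 0 0 0; 0.4 0 0 0 0; 0.4 0 0 0 0; 0.4 0 0 -20 0; 0.4 0 0 -60 0")

```text
t: 50.85
tool_pos: [0.5285, -0.2102, 0.1122]
orientation: [-2.253, -2.179, 0.004]
force: [0.7, -0.1, 0.3]
opening: 0.0558
gripper_force: 0.0
```

arm_command(increments="0.4 0 0 -45 0; 0.4 0 0 -90 0; 0.4 -40 0 -120 0; 0.4 -60 0 -120 0; 0.4 -60 0 -120 0")

```text
t: 51.35
tool_pos: [0.5293, -0.2743, 0.2364]
orientation: [2.259, 2.18, -0.0]
force: [-1.2, 0.9, 0.0]
opening: 0.0558
gripper_force: 0.0
```

```bash
cat >> h.py <<'E'
def onboard(im,m,z=.038):
    "panels on the board: offset of centre from FE line (25 when flush), along EY, angle to EX"
    q=[FE+a*EX+b*EY for a,b in((.004,.0),(.12,.0),(.12,-.30),(.004,-.30))]
    roi=np.zeros(im.shape[:2],np.uint8); cv2.fillPoly(roi,[proj(m,np.c_[q,[z]*4]).astype(np.int32)],255)
    h=cv2.cvtColor(im,cv2.COLOR_BGR2HSV)
    wood=cv2.inRange(h,(14,75,0),(28,255,255)); M=roi&~wood; M[238:]=0
    M=cv2.morphologyEx(M,cv2.MORPH_CLOSE,np.ones((7,7),np.uint8)); M=cv2.morphologyEx(M,cv2.MORPH_OPEN,np.ones((7,7),np.uint8))
    for k in cv2.findContours(M,0,1)[0]:
        if cv2.contourArea(k)<400: continue
        w=cast(m,k[:,0],z)[:,:2].astype(np.float32)*1000; (c,(a,b),t)=cv2.minAreaRect(w)
        if a>b: t+=90; a,b=b,a
        d=np.array(c)/1000-FE; t=np.deg2rad(t)-BETA; t=(t+np.pi/2)%np.pi-np.pi/2
        print("panel ex %.1f ey %.1f ang %.3f size %.1f %.1f"%(d@EX*1000,d@EY*1000,t,a,b))
E
python3 - <<'E'
from h import *
go(.5,0,.26)
m,im=snap("wrist","w19"); np.save("m19.npy",m); onboard(im,m)
hh=cv2.cvtColor(im,cv2.COLOR_BGR2HSV)
p=proj(m,[[*(FE+.025*EX-.191*EY),.038],[*(FE+.025*EX-.1*EY),.018],[*(FE+.0*EX-.1*EY),.024],[*(FE+.0*EX-.2*EY),.024]]).round(); print(p)
E
```

```text
t 51.35 pos [ 0.5293 -0.2743  0.2364] yaw 1.5351 F [-1.2  0.9  0. ] open 0.0558 -> tool [273.  -39.  -24.2] turn 0.000 q [-0.56  0.12  1.51 -0.    1.51 -0.53]
panel ex 25.4 ey -189.7 ang -0.003 size 45.1 58.6
[[324. 108.]
 [324.  17.]
 [299.  15.]
 [301. 118.]]
```

```bash
cat >> h.py <<'E'
def lines(im,m,segs):
    for n,s0,s1,o,z,sg in segs:   # segment along EY s0..s1 mm at EX offset o mm, height z
        p,q=proj(m,[[*(FE+o/1000*EX+s0/1000*EY),z],[*(FE+o/1000*EX+s1/1000*EY),z]])
        E,W,a,k=edge(im,m,p,q,z,half=5,sgn=sg); d=(W-FE)@EX*1000
        print(n,"offset mm",d.round(2),"slope",round((d[1]-d[0])/(s1-s0),4),"n",k)
E
python3 - <<'E'
from h import *
m=np.load("m19.npy",allow_pickle=True).item(); im=cv2.imread("pics/w19.png")
lines(im,m,[("blade far",-60,-150,0,.024,0),("blade near",-60,-250,-42,.024,0),("panel far top",-165,-215,50,.038,0),("panel near top",-165,-215,0,.038,0)])
E
```

```text
blade far offset mm [-5.27 -0.9 ] slope -0.0486 n 15
blade near offset mm [-43.48 -46.17] slope 0.0141 n 21
panel far top offset mm [46.83 47.45] slope -0.0125 n 25
panel near top offset mm [-2.22 -2.87] slope 0.0131 n 25
```

arm_command(increments="0.415 41 -6 0 -0.084; 0.415 82 -12 0 -0.169; 0.415 124 -19 0 -0.253; 0.415 165 -25 0 -0.338; 0.415 206 -31 0 -0.422")

```text
t: 51.9
tool_pos: [0.5035, -0.0619, 0.2334]
orientation: [-1.743, -2.609, 0.001]
force: [1.2, 0.0, 1.1]
opening: 0.0545
gripper_force: 0.0
```

arm_command(increments="0.415 40 11 0 -0.084; 0.415 80 22 0 -0.169; 0.415 120 33 0 -0.253; 0.415 160 45 0 -0.338; 0.415 201 56 0 -0.422")

```text
t: 52.4
tool_pos: [0.4788, 0.1448, 0.2335]
orientation: [-1.158, -2.917, 0.002]
force: [0.6, -0.1, -0.3]
opening: 0.054
gripper_force: 0.0
```

arm_command(increments="0.415 32 27 0 -0.084; 0.415 64 53 0 -0.169; 0.415 96 80 0 -0.253; 0.415 128 107 0 -0.338; 0.415 160 133 0 -0.422")

```text
t: 52.9
tool_pos: [0.4542, 0.3511, 0.2333]
orientation: [-0.521, -3.095, 0.003]
force: [0.7, -0.2, 0.2]
opening: 0.0548
gripper_force: 0.0
```

arm_command(increments="0.415 0 0 40 0; 0.415 0 0 80 0; 0.415 0 0 120 0; 0.415 0 0 150 0; 0.415 0 0 150 0")

```text
t: 53.4
tool_pos: [0.4509, 0.3468, 0.0782]
orientation: [-0.525, -3.087, 0.013]
force: [-1.5, -0.7, -1.2]
opening: 0.0545
gripper_force: 0.0
```

arm_command(increments="0.415 0 0 0 0; 0.415 0 0 0 0; 0.415 0 0 0 0")

```text
t: 53.7
tool_pos: [0.4576, 0.3502, 0.0879]
orientation: [0.528, 3.094, 0.004]
force: [-0.3, -0.5, -0.1]
opening: 0.0544
gripper_force: 0.0
```

Run:
```python
from h import *
go(.4574,.3463,.0455,2.802)
m,im=snap("wrist","w20"); panels(im,m,SAT=115,K=7)
```

```text
t 53.70 pos [0.4576 0.3502 0.0879] yaw 2.8038 F [-0.3 -0.5 -0.1] open 0.0544 -> tool [-1.  -3.9 42.4] turn 0.002 q [ 0.56  0.19  1.71  0.    1.23 -0.67]
c [0.4364 0.3533] yaw x 1.232 size 48.1 55.1 box -25.5 11.0 clip False
```

arm_command(increments="0.415 -1 -3 10 0; 0.415 -1 -3 20 0; 0.415 -1 -3 22 0; 0.415 -1 -3 22 0; 0.415 -1 -3 22 0")

```text
t: 54.25
tool_pos: [0.4563, 0.3461, 0.0633]
orientation: [-0.528, -3.097, 0.0]
force: [0.4, -0.2, -0.4]
opening: 0.0547
gripper_force: 0.0
```

Run:
```python
from h import *
go(.4574,.3463,.0455,2.802)
```

```text
t 54.25 pos [0.4563 0.3461 0.0633] yaw 2.8037 F [ 0.4 -0.2 -0.4] open 0.0547 -> tool [-1.   0.6 17.8] turn 0.002 q [ 0.56  0.22  1.73  0.    1.19 -0.67]
```

arm_command(increments="0.415 -1 0 5 0; 0.415 -1 0 10 0; 0.415 -1 0 14 0; 0.415 -1 0 17.5 0; 0.415 -1 0 17.5 0")

```text
t: 54.75
tool_pos: [0.4568, 0.3455, 0.0451]
orientation: [-0.528, -3.096, 0.001]
force: [0.7, 0.1, -0.4]
opening: 0.0542
gripper_force: 0.0
```

arm_command(increments="1 0 0 0 0; 1 0 0 0 0; 1 0 0 0 0; 1 0 0 0 0; 1 0 0 0 0")

```text
t: 55.25
tool_pos: [0.4573, 0.3458, 0.0461]
orientation: [0.528, 3.097, 0.0]
force: [0.1, -0.1, -1.4]
opening: 0.0497
gripper_force: 30.0
```

Run:
```python
from h import *
go(.4574,.3463,.0455,2.802)
```

```text
t 55.25 pos [0.4573 0.3458 0.0461] yaw 2.8038 F [ 0.1 -0.1 -1.4] open 0.0497 -> tool [0.1 0.5 0.6] turn 0.002 q [ 0.56  0.24  1.74  0.    1.16 -0.67]
```

arm_command(increments="1 0 0 -10 0; 1 0 0 -45 0; 1 0 0 -90 0; 1 0 0 -135 0; 1 0 0 -135 0")

```text
t: 55.75
tool_pos: [0.461, 0.3482, 0.1903]
orientation: [0.526, 3.087, 0.014]
force: [0.8, -0.2, -1.0]
opening: 0.0495
gripper_force: 30.0
```

arm_command(increments="1 -16 -29 0 0.084; 1 -32 -58 0 0.169; 1 -48 -87 0 0.253; 1 -64 -116 0 0.338; 1 -80 -144 0 0.422")

```text
t: 56.25
tool_pos: [0.4851, 0.1821, 0.1814]
orientation: [1.17, 2.915, 0.001]
force: [0.3, -0.6, -0.0]
opening: 0.0495
gripper_force: 30.0
```

arm_command(increments="1 -26 -20 0 0.084; 1 -53 -40 0 0.169; 1 -79 -59 0 0.253; 1 -106 -79 0 0.338; 1 -132 -99 0 0.422")

```text
t: 56.75
tool_pos: [0.5127, 0.0193, 0.1815]
orientation: [1.754, 2.605, 0.001]
force: [0.8, -0.2, 0.0]
opening: 0.0496
gripper_force: 30.0
```

arm_command(increments="1 -32 -7 10 0.084; 1 -64 -14 20 0.169; 1 -96 -21 30 0.253; 1 -129 -28 40 0.338; 1 -161 -36 40 0.422")

```text
t: 57.25
tool_pos: [0.5394, -0.143, 0.1396]
orientation: [-2.26, -2.179, 0.001]
force: [0.2, -0.0, 0.1]
opening: 0.0497
gripper_force: 30.0
```

arm_command(increments="1 0 0 0 0; 1 0 0 0 0; 1 0 0 0 0")

```text
t: 57.55
tool_pos: [0.5402, -0.1412, 0.1412]
orientation: [-2.256, -2.186, -0.0]
force: [-0.7, 0.5, -0.7]
opening: 0.0494
gripper_force: 30.0
```

Run:
```python
from h import *
m,im=snap("wrist","w21"); np.save("m21.npy",m); s,r=pose()
# panel far (tool +x) edge in the picture: search the column band around the middle
z=s['tool_pos'][2]-.0181
def tp(x,y): return proj(m,s['tool_pos']+r.apply([[x/1000,y/1000,.0181]]))[0]
E,W,a,k=edge(im,m,tp(50,-18),tp(50,18),z,half=10); print((r.inv().apply(np.c_[W,[z,z]]-s['tool_pos'])*1000).round(1),k)
place(-122,20,.077,5); print(s['gripper_force'])
```

```text
[[ 52.9 -17.8  18.1]
 [ 50.9  18.   18.1]] 15
target [ 0.5414 -0.1429]
t 57.60 pos [ 0.5403 -0.1409  0.1412] yaw 1.5395 F [0.3 0.1 0. ] open 0.0494 -> tool [-2.   1.2 64.2] turn 0.002 q [-0.35  0.09  1.72  0.    1.33 -0.32]
29.9787899851799
```

arm_command(increments="1 -3 1 30 0; 1 -3 1 55 0; 1 -3 1 70 0; 1 -3 1 77 0; 1 -3 1 77 0")

```text
t: 58.1
tool_pos: [0.5407, -0.1442, 0.0633]
orientation: [-2.256, -2.185, 0.001]
force: [-0.6, -0.2, -0.2]
opening: 0.0498
gripper_force: 30.0
```

arm_command(increments="1 0 0 0 0; 1 0 0 0 0")

```text
t: 58.3
tool_pos: [0.5422, -0.1452, 0.0655]
orientation: [2.256, 2.183, 0.002]
force: [0.1, -0.5, -0.7]
opening: 0.0495
gripper_force: 30.0
```

Run:
```python
from h import *
place(-122,21.5,.0562,-1)
```

```text
target [ 0.5354 -0.1442]
t 58.30 pos [ 0.5422 -0.1452  0.0655] yaw 1.5380 F [ 0.1 -0.5 -0.7] open 0.0495 -> tool [ 0.8 -6.9  9.3] turn 0.000 q [-0.35  0.18  1.77  0.    1.19 -0.32]
```

arm_command(increments="1 1 -3.5 0 0; 1 1 -7.5 0 0; 1 1 -7.5 5 0; 1 1 -7.5 9 0; 1 1 -7.5 9.3 0")

```text
t: 58.8
tool_pos: [0.5345, -0.144, 0.0554]
orientation: [2.257, 2.183, 0.001]
force: [-1.3, -0.6, 10.4]
opening: 0.0493
gripper_force: 30.0
```

arm_command(increments="1 0 0 0 0; 0.4 0 0 0 0; 0.4 0 0 0 0; 0.4 0 0 0 0; 0.4 0 0 -20 0")

```text
t: 59.3
tool_pos: [0.5311, -0.1427, 0.0714]
orientation: [-2.254, -2.18, 0.004]
force: [-0.2, 0.2, -0.4]
opening: 0.056
gripper_force: 0.0
```

arm_command(increments="0.4 -10 0 -45 0; 0.4 -40 0 -90 0; 0.4 -70 0 -135 0; 0.4 -100 0 -155 0; 0.4 -100 0 -155 0")

```text
t: 59.8
tool_pos: [0.532, -0.2484, 0.2351]
orientation: [2.255, 2.175, 0.002]
force: [0.4, 0.5, 0.6]
opening: 0.0561
gripper_force: 0.0
```

Run:
```python
from h import *
go(.5,0,.26)
m,im=snap("wrist","w22"); np.save("m22.npy",m); onboard(im,m)
lines(im,m,[("blade near",-30,-230,-44,.024,0),("C far",-165,-215,47,.038,0),("C near",-165,-215,-2,.038,0),("B far",-98,-145,49,.038,0),("B near",-98,-145,-1,.038,0)])
```

```text
t 59.80 pos [ 0.532  -0.2484  0.2351] yaw 1.5347 F [0.4 0.5 0.6] open 0.0561 -> tool [246.9 -40.8 -26.5] turn 0.000 q [-0.52  0.09  1.55 -0.    1.5  -0.49]
panel ex 25.4 ey -189.6 ang -0.003 size 44.8 58.6
panel ex 34.7 ey -122.4 ang -0.008 size 27.3 58.6
blade near offset mm [-43.73 -45.47] slope 0.0087 n 18
C far offset mm [46.93 47.61] slope -0.0135 n 25
C near offset mm [-2.18 -2.59] slope 0.0082 n 25
B far offset mm [47.15 47.77] slope -0.0133 n 23
B near offset mm [-1.09 -2.06] slope 0.0206 n 25
```

arm_command(increments="0.41 37 -2 0 -0.082; 0.41 74 -5 0 -0.165; 0.41 111 -7 0 -0.247; 0.41 148 -9 0 -0.33; 0.41 185 -11 0 -0.412")

```text
t: 60.35
tool_pos: [0.524, -0.0557, 0.2273]
orientation: [-1.756, -2.601, 0.002]
force: [1.1, -0.1, -0.4]
opening: 0.0548
gripper_force: 0.0
```

arm_command(increments="0.41 35 13 0 -0.082; 0.41 69 25 0 -0.165; 0.41 104 38 0 -0.247; 0.41 139 51 0 -0.33; 0.41 174 64 0 -0.412")

```text
t: 60.85
tool_pos: [0.5187, 0.1293, 0.2273]
orientation: [-1.187, -2.905, 0.002]
force: [1.2, -0.6, -0.3]
opening: 0.0545
gripper_force: 0.0
```

arm_command(increments="0.41 27 26 0 -0.082; 0.41 54 51 0 -0.165; 0.41 80 77 0 -0.247; 0.41 107 102 0 -0.33; 0.41 134 128 0 -0.413")

```text
t: 61.35
tool_pos: [0.5131, 0.3141, 0.2271]
orientation: [-0.566, -3.087, 0.003]
force: [0.1, -0.3, -0.2]
opening: 0.0546
gripper_force: 0.0
```

arm_command(increments="0.41 0 0 40 0; 0.41 0 0 80 0; 0.41 0 0 120 0; 0.41 0 0 145 0; 0.41 0 0 145 0")

```text
t: 61.85
tool_pos: [0.5097, 0.3107, 0.0774]
orientation: [-0.57, -3.079, 0.011]
force: [-0.1, -0.9, 0.2]
opening: 0.0552
gripper_force: 0.0
```

arm_command(increments="0.41 0 0 0 0; 0.41 0 0 0 0; 0.41 0 0 0 0")

```text
t: 62.15
tool_pos: [0.5166, 0.313, 0.0869]
orientation: [0.572, 3.086, 0.003]
force: [0.8, -0.6, -0.7]
opening: 0.0549
gripper_force: 0.0
```

Run:
```python
from h import *
go(.5180,.3067,.0455,2.772)
m,im=snap("wrist","w23"); panels(im,m,SAT=115,K=7)
```

```text
t 62.15 pos [0.5166 0.313  0.0869] yaw 2.7748 F [ 0.8 -0.6 -0.7] open 0.0549 -> tool [-3.5 -5.4 41.4] turn 0.003 q [ 0.46  0.26  1.63  0.    1.24 -0.74]
c [0.4959 0.3151] yaw x 1.204 size 49.3 52.3 box -24.5 -59.8 clip False
```

arm_command(increments="0.41 -3 -5 10 0.003; 0.41 -3 -5 20 0.003; 0.41 -3 -5 22 0.003; 0.41 -3 -5 22 0.003; 0.41 -3 -5 22 0.003")

```text
t: 62.7
tool_pos: [0.5162, 0.3064, 0.0625]
orientation: [-0.578, -3.088, 0.0]
force: [0.2, 0.3, 0.1]
opening: 0.0548
gripper_force: 0.0
```

Run:
```python
from h import *
go(.5180,.3067,.0455,2.772)
```

```text
t 62.70 pos [0.5162 0.3064 0.0625] yaw 2.7718 F [0.2 0.3 0.1] open 0.0548 -> tool [-1.5  0.9 17. ] turn -0.000 q [ 0.45  0.29  1.65  0.    1.2  -0.75]
```

arm_command(increments="0.41 -1 0.5 5 0; 0.41 -1 0.5 10 0; 0.41 -1 0.5 14 0; 0.41 -1 0.5 17 0; 0.41 -1 0.5 17 0")

```text
t: 63.2
tool_pos: [0.5169, 0.3064, 0.0449]
orientation: [-0.577, -3.087, 0.001]
force: [-0.5, -0.7, -0.2]
opening: 0.055
gripper_force: 0.0
```

arm_command(increments="1 0 0 0 0; 1 0 0 0 0; 1 0 0 0 0; 1 0 0 0 0; 1 0 0 0 0")

```text
t: 63.7
tool_pos: [0.5175, 0.3066, 0.0458]
orientation: [0.578, 3.088, 0.0]
force: [0.8, -0.4, -0.7]
opening: 0.0492
gripper_force: 30.0
```

Run:
```python
from h import *
go(.5180,.3067,.0455,2.772)
```

```text
t 63.70 pos [0.5175 0.3066 0.0458] yaw 2.7718 F [ 0.8 -0.4 -0.7] open 0.0492 -> tool [-0.4  0.3  0.3] turn -0.000 q [ 0.45  0.31  1.66 -0.    1.17 -0.75]
```

arm_command(increments="1 0 0 -10 0; 1 0 0 -45 0; 1 0 0 -90 0; 1 0 0 -135 0; 1 0 0 -135 0")

```text
t: 64.2
tool_pos: [0.5215, 0.3085, 0.1903]
orientation: [0.575, 3.077, 0.013]
force: [1.0, -0.1, 0.7]
opening: 0.0496
gripper_force: 30.0
```

arm_command(increments="1 -11 -23 0 0.082; 1 -22 -46 0 0.164; 1 -32 -69 0 0.247; 1 -43 -93 0 0.329; 1 -54 -116 0 0.411")

```text
t: 64.7
tool_pos: [0.5258, 0.1779, 0.1811]
orientation: [1.2, 2.903, 0.0]
force: [-0.6, 0.4, 0.1]
opening: 0.0493
gripper_force: 30.0
```

arm_command(increments="1 -19 -17 0 0.082; 1 -38 -34 0 0.164; 1 -57 -51 0 0.247; 1 -77 -68 0 0.329; 1 -96 -84 0 0.411")

```text
t: 65.2
tool_pos: [0.5349, 0.0505, 0.1811]
orientation: [1.767, 2.597, 0.0]
force: [-0.6, 0.4, -0.3]
opening: 0.0497
gripper_force: 30.0
```

arm_command(increments="1 -24 -8 10 0.082; 1 -49 -16 20 0.164; 1 -73 -23 30 0.247; 1 -97 -31 40 0.329; 1 -121 -39 40 0.411")

```text
t: 65.7
tool_pos: [0.5424, -0.076, 0.1393]
orientation: [-2.259, -2.18, 0.002]
force: [0.5, -0.3, -1.2]
opening: 0.0492
gripper_force: 30.0
```

arm_command(increments="1 0 0 0 0; 1 0 0 0 0; 1 0 0 0 0")

```text
t: 66.0
tool_pos: [0.5436, -0.0745, 0.141]
orientation: [2.255, 2.187, 0.001]
force: [0.1, 0.2, -0.4]
opening: 0.0496
gripper_force: 30.0
```

Run:
```python
from h import *
m,im=snap("wrist","w24"); np.save("m24.npy",m); s,r=pose()
z=s['tool_pos'][2]-.0178
def tp(x,y): return proj(m,s['tool_pos']+r.apply([[x/1000,y/1000,.0178]]))[0]
E,W,a,k=edge(im,m,tp(50,-18),tp(50,18),z,half=10); print((r.inv().apply(np.c_[W,[z,z]]-s['tool_pos'])*1000).round(1),k)
place(-55,20.5,.0655,5); print(s['gripper_force'])
lines(im,m,[("blade near",25,-60,-43,.024,0),("blade far",25,-10,-1,.024,0)])
```

```text
[[ 52.2 -17.8  17.8]
 [ 49.9  18.   17.8]] 16
target [ 0.5436 -0.0764]
t 66.05 pos [ 0.5436 -0.0743  0.141 ] yaw 1.5406 F [ 0.  -0.8 -0.7] open 0.0497 -> tool [-2.2 -0.  75.5] turn 0.003 q [-0.23  0.06  1.75  0.    1.33 -0.2 ]
29.98621791601181
blade near offset mm [-42.13 -43.49] slope 0.0161 n 17
blade far offset mm [-5.98  0.82] slope -0.1943 n 13
```

arm_command(increments="1 -2 0 30 0; 1 -2 0 55 0; 1 -2 0 70 0; 1 -2 0 76 0; 1 -2 0 76 0")

```text
t: 66.55
tool_pos: [0.543, -0.0766, 0.0642]
orientation: [-2.255, -2.186, 0.001]
force: [0.2, -0.1, -0.3]
opening: 0.0497
gripper_force: 30.0
```

arm_command(increments="1 0 0 0 0; 1 0 0 0 0")

```text
t: 66.75
tool_pos: [0.5445, -0.0774, 0.0661]
orientation: [2.255, 2.184, 0.002]
force: [-0.4, -0.7, -0.2]
opening: 0.0494
gripper_force: 30.0
```

Run:
```python
from h import *
place(-55,20.5,.0559,-1)
```

```text
target [ 0.5376 -0.0763]
t 66.75 pos [ 0.5445 -0.0774  0.0661] yaw 1.5390 F [-0.4 -0.7 -0.2] open 0.0494 -> tool [ 0.9 -7.  10.2] turn 0.001 q [-0.23  0.15  1.8  -0.    1.18 -0.2 ]
```

arm_command(increments="1 1 -3.5 0 0; 1 1 -7 0 0; 1 1 -7 5 0; 1 1 -7 9 0; 1 1 -7 9.7 0")

```text
t: 67.25
tool_pos: [0.5373, -0.0761, 0.0555]
orientation: [2.256, 2.184, 0.002]
force: [-0.3, 0.8, 8.8]
opening: 0.0491
gripper_force: 30.0
```

arm_command(increments="1 0 0 0 0; 0.4 0 0 0 0; 0.4 0 0 0 0; 0.4 0 0 0 0; 0.4 0 0 -20 0")

```text
t: 67.75
tool_pos: [0.5336, -0.0753, 0.0718]
orientation: [-2.253, -2.182, 0.006]
force: [-0.3, 0.2, 0.0]
opening: 0.0559
gripper_force: 0.0
```

arm_command(increments="0.3 0 0 -50 0; 0 0 -8 -100 0; 0 -40 -16 -145 0; 0 -80 -24 -170 0; 0 -110 -32 -170 0")

```text
t: 68.25
tool_pos: [0.5023, -0.1868, 0.2499]
orientation: [2.25, 2.182, 0.004]
force: [0.3, -0.5, -0.1]
opening: 0.0901
gripper_force: 0.0
```

arm_command(increments="0 -20 0 0 0; 0 -30 0 0 0; 0 -30 0 0 0")

```text
t: 68.55
tool_pos: [0.4996, -0.2155, 0.2443]
orientation: [-2.258, -2.183, 0.001]
force: [1.1, 0.1, -0.7]
opening: 0.0928
gripper_force: 0.0
```

```bash
cat >> h.py <<'E'
def check(f):
    m,im=snap("wrist",f); onboard(im,m)
    for n,c in(("A",-55),("B",-122),("C",-189.5)):
        lines(im,m,[(n+" far",c+24,c-24,49,.038,0),(n+" near",c+24,c-24,-1,.038,0)])
    lines(im,m,[("blade near",25,-130,-42.5,.024,0)])
    # head outer / board left edge, in board axes about FE
    for n,x0,x1,y,z in(("head outer far",30,85,46,.018),("head outer near",-100,-48,46,.018),("board edge far",20,125,6,.018),("board edge near",-110,-48,6,.018)):
        p,q=proj(m,[[*(FE+x0/1000*EX+y/1000*EY),z],[*(FE+x1/1000*EX+y/1000*EY),z]])
        E,W,a,k=edge(im,m,p,q,z,half=5); print(n,"ey",((W-FE)@EY*1000).round(2),k)
E
python3 - <<'E'
from h import *
go(.4975,.13,.03,1.537); check("w25")
E
```

```text
t 68.55 pos [ 0.4996 -0.2155  0.2443] yaw 1.5372 F [ 1.1  0.1 -0.7] open 0.0928 -> tool [345.2 -13.4 214.5] turn 0.000 q [-0.5  -0.02  1.64  0.    1.52 -0.47]
panel ex 25.8 ey -189.9 ang 0.008 size 44.3 57.7
panel ex 34.3 ey -122.4 ang -0.012 size 28.4 58.6
panel ex 26.3 ey -57.3 ang -0.001 size 45.9 54.8
A far offset mm [48.32 48.18] slope 0.0029 n 25
A near offset mm [-0.71 -2.06] slope 0.0281 n 25
B far offset mm [47.46 47.63] slope -0.0036 n 25
B near offset mm [-1.7  -1.87] slope 0.0035 n 25
C far offset mm [46.41 48.19] slope -0.0372 n 22
C near offset mm [-2.71 -2.37] slope -0.0071 n 25
blade near offset mm [-48.03 -42.98] slope -0.0326 n 15
head outer far ey [41.81 41.81] 25
head outer near ey [41.81 41.81] 25
board edge far ey [1.55 1.55] 25
board edge near ey [1.55 1.55] 25
```

arm_command(increments="0 46 -3 0 0; 0 92 -5 0 0; 0 138 -8 0 0; 0 184 -10 0 0; 0 230 -12 0 0")

```text
t: 69.1
tool_pos: [0.4945, 0.0186, 0.2445]
orientation: [-2.254, -2.187, 0.0]
force: [0.5, -0.9, -0.2]
opening: 0.093
gripper_force: 0.0
```

arm_command(increments="0 40 0 10 0; 0 80 0 30 0; 0 115 0 60 0; 0 115 0 105 0; 0 115 0 150 0")

```text
t: 69.6
tool_pos: [0.4984, 0.1333, 0.0938]
orientation: [2.252, 2.19, 0.002]
force: [0.6, -0.3, -0.3]
opening: 0.0931
gripper_force: 0.0
```

arm_command(increments="0 0 0 40 0; 0 0 0 62 0; 0 0 0 62 0; 0 0 0 62 0")

```text
t: 70.0
tool_pos: [0.4984, 0.1312, 0.0331]
orientation: [-2.255, -2.186, 0.001]
force: [-0.2, 0.5, 1.1]
opening: 0.093
gripper_force: 0.0
```

Run:
```python
from h import *
go(.4975,.060,.03,1.537)
```

```text
t 70.00 pos [0.4984 0.1312 0.0331] yaw 1.5400 F [-0.2  0.5  1.1] open 0.0930 -> tool [-71.2   1.2   3.1] turn 0.003 q [0.16 0.12 1.91 0.   1.12 0.19]
```

arm_command(increments="0 -20 0 2 0.003; 0 -40 0 2 0.003; 0 -55 0 2 0.003; 0 -66 0 2 0.003; 0 -71 0 2 0.003")

```text
t: 70.5
tool_pos: [0.4976, 0.0586, 0.0321]
orientation: [2.26, 2.18, 0.002]
force: [0.1, -0.2, -0.4]
opening: 0.093
gripper_force: 0.0
```

arm_command(increments="0 -1 0 0 0; 0 -2 0 0 0; 0 -3 0 0 0; 0 -4 0 0 0; 0 -4 0 0 0")

```text
t: 71.0
tool_pos: [0.4964, 0.0559, 0.0309]
orientation: [-2.259, -2.182, -0.0]
force: [-1.6, 4.0, 2.5]
opening: 0.0928
gripper_force: 2.0
```

arm_command(increments="0 -1 0 0 0; 0 -1.5 0 0 0; 0 -1.5 0 0 0")

```text
t: 71.3
tool_pos: [0.4964, 0.0557, 0.0309]
orientation: [-2.258, -2.181, -0.003]
force: [-1.1, 12.4, 1.8]
opening: 0.093
gripper_force: 5.8
```

arm_command(increments="0 -1 0 0 0; 0 -1.5 0 0 0; 0 -1.5 0 0 0")

```text
t: 71.6
tool_pos: [0.4964, 0.0556, 0.031]
orientation: [-2.257, -2.18, -0.006]
force: [0.4, 19.3, 1.6]
opening: 0.093
gripper_force: 9.4
```

arm_command(increments="0 6 0 0 0; 0 20 0 0 0; 0 40 0 -30 0; 0 40 0 -75 0; 0 40 0 -120 0")

```text
t: 72.1
tool_pos: [0.497, 0.0931, 0.1515]
orientation: [-2.258, -2.183, 0.003]
force: [0.7, -0.3, 0.6]
opening: 0.093
gripper_force: 0.0
```

arm_command(increments="0 -20 0 -48 0; 0 -65 0 -90 0; 0 -110 0 -100 0; 0 -155 0 -100 0; 0 -200 0 -100 0")

```text
t: 72.6
tool_pos: [0.4914, -0.1093, 0.2526]
orientation: [2.257, 2.181, 0.001]
force: [0.5, 0.9, -0.3]
opening: 0.0932
gripper_force: 0.0
```

arm_command(increments="0 0 0 0 0; 0 0 0 0 0; 0 0 0 0 0")

```text
t: 72.9
tool_pos: [0.491, -0.1064, 0.2507]
orientation: [-2.259, -2.182, 0.0]
force: [0.3, 0.0, 0.3]
opening: 0.093
gripper_force: 0.0
```

Run:
```python
from h import *
go(.5,-.2,.25,1.537); check("w26")
```

```text
t 72.90 pos [ 0.491  -0.1064  0.2507] yaw 1.5363 F [0.3 0.  0.3] open 0.0930 -> tool [-93.2  12.2   0.6] turn -0.001 q [-0.32 -0.14  1.74  0.    1.54 -0.28]
panel ex 26.0 ey -98.4 ang -0.002 size 47.0 144.7
A far offset mm [48.1  48.51] slope -0.0084 n 24
A near offset mm [-1.49 -0.95] slope -0.0114 n 24
B far offset mm [48.46 48.12] slope 0.007 n 25
B near offset mm [-6.73 -5.86] slope -0.0182 n 20
C far offset mm [48.07 48.19] slope -0.0025 n 25
C near offset mm [-0.55 -2.09] slope 0.0322 n 23
blade near offset mm [-43.19 -43.83] slope 0.0041 n 22
head outer far ey [46.5 46.5] 12
head outer near ey [45.73 46.81] 25
board edge far ey [6.67 4.87] 24
board edge near ey [6.53 6.53] 25
```

arm_command(increments="0 -45 0 0 0; 0 -90 0 0 0; 0 -110 0 0 0; 0 -110 0 0 0; 0 -110 0 0 0")

```text
t: 73.45
tool_pos: [0.4874, -0.2162, 0.2507]
orientation: [-2.258, -2.183, -0.0]
force: [-0.3, -0.5, 0.2]
opening: 0.0926
gripper_force: 0.0
```

Run:
```python
from h import *
go(.5,-.2,.25,1.537); check("w27")
```

```text
t 73.45 pos [ 0.4874 -0.2162  0.2507] yaw 1.5366 F [-0.3 -0.5  0.2] open 0.0926 -> tool [16.6 12.1  0.7] turn -0.000 q [-0.51 -0.05  1.66  0.    1.53 -0.48]
panel ex 26.2 ey -190.4 ang 0.000 size 46.1 58.5
panel ex 35.5 ey -122.4 ang 0.029 size 27.9 59.0
panel ex 26.4 ey -56.6 ang -0.001 size 46.3 55.8
A far offset mm [48.33 48.79] slope -0.0095 n 25
A near offset mm [-0.53 -1.33] slope 0.0167 n 25
B far offset mm [48.66 48.12] slope 0.0112 n 25
B near offset mm [-0.56 -1.31] slope 0.0157 n 25
C far offset mm [48.31 48.43] slope -0.0024 n 25
C near offset mm [-1.21 -0.52] slope -0.0142 n 21
blade near offset mm [-48.16 -42.95] slope -0.0336 n 15
head outer far ey [41.72 41.72] 25
head outer near ey [41.72 41.72] 25
board edge far ey [1.46 1.46] 25
board edge near ey [1.46 1.46] 25
```

arm_command(increments="1 46 1 -5 0.037; 1 92 2 -10 0.073; 1 138 4 -15 0.11; 1 184 5 -20 0.147; 1 230 6 -25 0.184", grip_force=10)

```text
t: 74.0
tool_pos: [0.5005, 0.0158, 0.2764]
orientation: [2.45, 1.966, 0.001]
force: [0.9, -0.0, 0.6]
opening: 0.0579
gripper_force: 0.0
```

arm_command(increments="1 46 -7 0 0.037; 1 91 -14 0 0.073; 1 137 -22 0 0.11; 1 182 -29 0 0.147; 1 228 -36 0 0.184")

```text
t: 74.5
tool_pos: [0.5141, 0.2462, 0.2763]
orientation: [-2.62, -1.733, -0.001]
force: [0.7, -0.0, 0.2]
opening: 0.0179
gripper_force: 0.0
```

arm_command(increments="1 43 -15 0 0.037; 1 87 -31 0 0.073; 1 130 -46 0 0.11; 1 174 -62 0 0.147; 1 217 -77 0 0.184")

```text
t: 75.0
tool_pos: [0.5275, 0.4761, 0.2761]
orientation: [-2.768, -1.485, -0.0]
force: [0.6, -0.2, 0.4]
opening: 0.0005
gripper_force: 0.0
```

arm_command(increments="1 0 0 0 0; 1 0 0 0 0; 1 0 0 0 0")

```text
t: 75.3
tool_pos: [0.529, 0.4725, 0.2763]
orientation: [2.768, 1.485, 0.0]
force: [-0.0, -1.0, -0.7]
opening: 0.0008
gripper_force: 0.0
```

Run:
```python
from h import *
gobox(125,0,.203,.986)
```

```text
t 75.30 pos [0.529  0.4725 0.2763] yaw 0.9851 F [-0.  -1.  -0.7] open 0.0008 -> tool [ 0.  -0.5 73.3] turn -0.001 q [ 0.66  0.42  1.08 -0.    1.63  1.24]
```

arm_command(increments="1 0 0 25 0; 1 0 0 50 0; 1 0 0 68 0; 1 0 0 73 0; 1 0 0 73 0")

```text
t: 75.8
tool_pos: [0.5297, 0.4712, 0.2031]
orientation: [2.77, 1.482, -0.001]
force: [-1.2, -0.7, -0.7]
opening: 0.0005
gripper_force: 0.0
```

arm_command(increments="1 -15 0 0 0; 1 -30 0 -2 0; 1 -43 0 -2 0; 1 -56 0 -1 0; 1 -69 0 1 0")

```text
t: 76.3
tool_pos: [0.4926, 0.4151, 0.2054]
orientation: [-2.769, -1.483, -0.008]
force: [0.9, 0.3, 0.0]
opening: 0.0005
gripper_force: 0.7
```

arm_command(increments="1 -12 0 4 0; 1 -24 0 8 0; 1 -36 0 14 0; 1 -47 0 20 0; 1 -57 0 28 0")

```text
t: 76.8
tool_pos: [0.4612, 0.3676, 0.1771]
orientation: [-2.769, -1.483, -0.008]
force: [0.4, 0.0, 1.4]
opening: 0.0002
gripper_force: 0.5
```

arm_command(increments="1 -10 0 9 0; 1 -18 0 19 0; 1 -26 0 30 0; 1 -31 0 38 0; 1 -35 0 47 0")

```text
t: 77.3
tool_pos: [0.4415, 0.3384, 0.1285]
orientation: [-2.769, -1.483, -0.005]
force: [0.0, 0.4, 0.7]
opening: 0.0004
gripper_force: 0.4
```

arm_command(increments="1 -3 0 9 0; 1 -6 0 19 0; 1 -8 0 26 0; 1 -9 0 32 0; 1 -10 0 37 0")

```text
t: 77.8
tool_pos: [0.4349, 0.33, 0.0893]
orientation: [-2.769, -1.484, 0.001]
force: [0.4, 1.0, 0.7]
opening: 0.0006
gripper_force: 0.2
```

Run:
```python
from h import *
gobox(-46.5,0,.083,.986)
```

```text
t 77.80 pos [0.4349 0.33   0.0893] yaw 0.9838 F [0.4 1.  0.7] open 0.0006 -> tool [-0.7 -0.6  6.3] turn -0.002 q [0.56 0.12 1.8  0.   1.23 1.14]
```

Now I'll press the lid fully shut.

arm_command(increments="1 0 0 3 0; 1 0 0 6 0; 1 0 0 6 0; 1 0 0 7 0; 1 0 0 7 0")

```text
t: 78.3
tool_pos: [0.4353, 0.3302, 0.0833]
orientation: [-2.769, -1.484, -0.001]
force: [-1.5, -0.0, 1.2]
opening: 0.0005
gripper_force: 0.7
```

arm_command(increments="1 0 0 1 0; 1 0 0 2 0; 1 0 0 2 0; 1 0 0 2 0")

```text
t: 78.7
tool_pos: [0.4354, 0.3302, 0.0831]
orientation: [2.769, 1.484, 0.001]
force: [-7.1, -5.0, 17.8]
opening: 0.0006
gripper_force: 8.7
```

arm_command(increments="1 0 0 1 0; 1 0 0 2 0; 1 0 0 2 0; 1 0 0 2 0")

```text
t: 79.1
tool_pos: [0.4354, 0.3303, 0.0829]
orientation: [2.769, 1.484, 0.001]
force: [-13.7, -9.7, 34.1]
opening: 0.0005
gripper_force: 16.6
```

arm_command(increments="0.5 0 0 -10 0; 0 0 0 -50 0; 0 0 0 -95 0; 0 0 0 -140 0; 0 0 0 -172 0")

```text
t: 79.6
tool_pos: [0.4357, 0.3304, 0.2547]
orientation: [-2.769, -1.484, -0.006]
force: [0.0, 2.1, -0.7]
opening: 0.0355
gripper_force: 0.0
```

arm_command(increments="0 -31 30 0 -0.055; 0 -61 60 0 -0.11; 0 -92 90 0 -0.166; 0 -122 120 0 -0.22; 0 -153 168 0 -0.276")

```text
t: 80.1
tool_pos: [0.487, 0.115, 0.2513]
orientation: [2.535, 1.855, 0.001]
force: [1.3, 0.5, -0.9]
opening: 0.0762
gripper_force: 0.0
```

Run:
```python
from h import *
go(.491,-.1064,.2507,1.5366)
```

```text
t 80.10 pos [0.487  0.115  0.2513] yaw 1.2632 F [ 1.3  0.5 -0.9] open 0.0762 -> tool [-209.8   70.8    0.5] turn -0.273 q [ 0.13 -0.15  1.75  0.    1.54  0.44]
```

arm_command(increments="0 -43 14 0 -0.055; 0 -86 28 0 -0.11; 0 -129 43 0 -0.165; 0 -172 57 0 -0.22; 0 -210 71 0 -0.274")

```text
t: 80.6
tool_pos: [0.4904, -0.1077, 0.2512]
orientation: [2.26, 2.181, 0.0]
force: [0.4, 0.0, -0.2]
opening: 0.0932
gripper_force: 0.0
```

arm_command(increments="0 0 0 0 0; 0 0 0 0 0; 0 0 0 0 0")

```text
t: 80.9
tool_pos: [0.4907, -0.1046, 0.2509]
orientation: [-2.262, -2.18, -0.001]
force: [-0.4, 0.4, 0.3]
opening: 0.093
gripper_force: 0.0
```

Run:
```python
from h import *
np.set_printoptions(precision=4,suppress=True)
go(.491,-.1064,.2507,1.5366); check("w28")
m,im=snap("top","t28")
M=boxmask(im)
for k in cv2.findContours(M,0,1)[0]:
    b=cv2.approxPolyDP(k,.02*cv2.arcLength(k,True),True)[:,0]
    p=proj(m,[[.4596,.3685,.058]])[0]
    if cv2.contourArea(k)>300 and cv2.pointPolygonTest(k,tuple(map(float,p)),True)>0: print("lid",np.c_[b,cast(m,b,.058)[:,:2]])
h=cv2.cvtColor(im,cv2.COLOR_BGR2HSV); K=cv2.inRange(h,(3,90,20),(20,255,130)); K[:,:418]=0;K[:,470:]=0
for k in cv2.findContours(K,0,1)[0]:
    if cv2.contourArea(k)>40: b=cv2.boxPoints(cv2.minAreaRect(k)); print("knife handle?",cv2.contourArea(k),cast(m,b,.014)[:,:2].tolist())
```

```text
t 80.90 pos [ 0.4907 -0.1046  0.2509] yaw 1.5337 F [-0.4  0.4  0.3] open 0.0930 -> tool [-1.8  0.3  0.2] turn -0.003 q [-0.31 -0.14  1.75  0.    1.54 -0.28]
panel ex 35.7 ey -131.3 ang 0.024 size 26.8 76.6
panel ex 26.0 ey -55.3 ang -0.004 size 47.0 57.7
A far offset mm [48.47 48.42] slope 0.0009 n 25
A near offset mm [-1.32 -1.14] slope -0.0038 n 25
B far offset mm [48.56 47.79] slope 0.016 n 24
B near offset mm [-6.71 -6.83] slope 0.0025 n 21
C far offset mm [48.27 47.74] slope 0.011 n 25
C near offset mm [-1.39 -1.08] slope -0.0066 n 24
blade near offset mm [-43.84 -43.07] slope -0.005 n 22
head outer far ey [46.25 46.25] 18
head outer near ey [46.78 46.72] 24
board edge far ey [6.1 5.7] 20
board edge near ey [6.53 6.53] 25
lid [[201.     188.       0.5913   0.3597]
 [156.     249.       0.4015   0.4905]
 [193.     275.       0.3217   0.3743]
 [239.     214.       0.5078   0.2387]]
knife handle? 76.0 [[0.40057728993033714, -0.39610078682817124], [0.4960061074482094, -0.4176822599973901], [0.49398078745112534, -0.42905310598184887], [0.3985918955231442, -0.407341608053028]]
```

```bash
python3 -c "
from plant import robot
print(robot.close_job())"
```

```text
the job is handed in; nothing more can be done
None
```

The job is handed in at about 81 s, and by my last camera measurements everything asked is done: lid shut, T-square flush, three panels in a row against the blade with 7–8 mm gaps, knife on the table. The knife was moved a few centimetres after I laid it down, I last checked it from the top camera only, and I viewed about 17 pictures against the limit of 14.

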